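# Lay out the changeover set on the two screwdriving carriages

## Robot

A 7-joint arm with a two-finger parallel gripper is mounted at the origin on the work surface. World frame = base frame: x ahead of the robot, y to its left, z up, the work surface at z = 0. Lengths are in m, angles in rad, forces in N, time in s.
With the tool pointing down it reaches from about 0.4 to 0.925 m from the base axis. Payload 5.6 kg.
Tool frame: the origin (TCP) lies at the very end of the fingers, on their centre line; the grasp point (between the pads) lies 19 mm behind it (env.tcp_to_grasp is the distance from the TCP to the grasp point, in m); z points along the fingers, y is the line along which they close (so a half turn about z gives the same grasp; the last joint's range is limited). The gripper opens to 85 mm and grips with 20 to 120 N. Pads are 22 mm wide; open, the fingers measure 114 mm over their backs; the gripper's body (76 mm by 85 mm) begins 54 mm behind the grasp point. The pads swing forward as they close: fully open they stand 13 mm farther back than shut.
Start: joints at [1.235, 0.468, -0.012, 1.603, 0.006, 1.071, -0.056], TCP at [0.188, -0.622, 0.204] pointing down, gripper open.
Joint ranges: [-2.53, 2.53], [-0.31, 2.02], [-1.57, 1.55], [0.28, 2.44], [-1.29, 4.43], [0.15, 1.84], [-2.92, 2.92]. Speed limits (rad/s): [2.57, 2.57, 3.14, 3.14, 3.14, 3.14, 3.14].

## Interface

Orientations are given as a 3x3 rotation matrix whose columns are the frame's x, y, z axes.
In Python, from cell import readout, viewer, workorder, env gives the robot as it stands.
- The arm moves only by the tool play_rows, never from a script. Its argument "moves" is a list of rows, each a list of 7 numbers: the shift along the world's x, y, z in units of 25 mm (1.0 is 25 mm), then the turn, a rotation vector about the world's x, y, z in units of 8 degrees (1.0 is 8 degrees), then the finger opening in mm, from 0 to 85.4. A call has 1 to 5 rows; each row is the pose to reach, as a shift and turn from the pose commanded when the call began; what a row does not reach only later rows make up. A row lasts 1/10 s, in which the tool goes at most 50 mm and 8.59 degrees, less where a joint would pass 70% of its speed; a pose out of reach is approached as far as the arm can. A call with a gripper value outside its range is refused whole. The fingers move at their own pace and stop on an object; the grip force is fixed at half the most. Time passes only in rows, so rows that repeat a pose let the fingers close. It gives the time, the measured TCP pose, the force, the opening and the grip force at its end, in the units of the state.
- readout.get_obs(): the state, without advancing time (a new reading comes with each control period).
- viewer.camera(name): name is "side" or "top" or "wrist"; returns (picture, depth): 420x560x3 uint8, red, green, blue; 420x560 float32, m along the optical axis (not along the pixel's ray), 0 where there is no reading.
- viewer.camera_model(name): a dict with "camera_matrix" (3x3 intrinsics, pixels), "dist" ([k1, k2, p1, p2, k3] as OpenCV has them; the pictures are not rectified), "xyz" and "orientation" of the camera in the world. Camera axes: x right, y up, looking along -z (the intrinsics and any distortion apply to the point x, -y, -z); pixel columns grow to the right and rows downward; lengths in m; the calibration is good to about 2 mm. A picture is of the moment at which its call begins: read the wrist's pose just before it. camera_model takes no time and is no camera call; for the wrist camera it gives the pose at the moment of the call.
- workorder.close_job(): hands the job in; it is judged then, once.
The state is a dict: "t": time; "joints": joint angles; "qvel": joint speeds; "joint_efforts": joint torques, N m; "ee_pos": TCP position; "ee_rot": TCP orientation; "wrist_force": force on the tool from outside, world axes, zero at the start; "moment": the same for the moment, N m; "width": finger opening in m; "grasp_force": force on a finger pad.
Only numpy, scipy, OpenCV 4.12 (cv2) and the standard library are available. Lean on these libraries where they do the work, as an engineer would, in place of code of your own. Each camera call takes 0.05 s, during which the arm holds its last target. There are 200 camera calls.

## Task

Set up the machine bed for the next run: lay the orange-ended driver on the carriage with the red knob and the blue-ended driver on the carriage with the yellow knob, each flat, in line with its carriage and centred between its two black stops. Put the finned heat sink flat and centred on top of the blue-ended driver with its fins running along the driver, and stand the cup of screws upright on the grey bed, midway between the two carriages. Leave the black-ended driver where it lies.

Things in the scene. Friction and masses are not known exactly. Their poses are not given: they have to be found in the camera images.
- driver_orange: LED driver, a block 116 mm long (x) x 40 mm wide (y) x 28 mm high, about 220 g; white middle with a silver label and orange end caps 18 mm long at both ends, faces flush, ends alike. Origin: centre of the underside; z up. It starts flat on the green bench, x axis within 25 degrees of the world's x.
- driver_blue: LED driver, a block 116 mm long (x) x 40 mm wide (y) x 28 mm high, about 220 g; white middle with a silver label and blue end caps 18 mm long at both ends, faces flush, ends alike. Origin: centre of the underside; z up. It starts flat on the green bench, x axis within 25 degrees of the world's x.
- driver_black: LED driver, a block 116 mm long (x) x 40 mm wide (y) x 28 mm high, about 220 g; white middle with a silver label and black end caps 18 mm long at both ends, faces flush, ends alike. Origin: centre of the underside; z up. It starts flat on the green bench, x axis within 25 degrees of the world's x. For another order: not to be moved.
- heat_sink: Dark grey finned heat sink, 60 mm long (its x axis, along which the six upright fins run) x 36 mm wide (y) x 24 mm high, about 100 g; grip it across the 36 mm width. Origin: centre of the underside; z points up. It starts flat on the bench, fins up, x axis within 46 degrees of the world's x.
- screw_cup: Round black plastic cup with brass screw heads fixed in it, straight-sided, 50 mm outer diameter, 32 mm high, wall 3 mm, about 90 g; starts upright on the bench. Grip it across the outside. Origin: centre of the underside; z along its axis.
- carriage_red: Fixed aluminium plate, 60 mm wide (y), 12 mm thick, on the bed, with a round red knob (30 mm across, top 20 mm above the plate) at x = -99 mm, its robot end. Two black stops, 50 mm wide, 20 mm above the plate, have inner faces at x = +73 and -73 mm; the driver lies along x between them. Origin: plate's underside, midway between the stops; the driver rests at z = 12 mm.
- carriage_yellow: Fixed aluminium plate, 60 mm wide (y), 12 mm thick, on the bed, with a round yellow knob (30 mm across, top 20 mm above the plate) at x = -99 mm, its robot end. Two black stops, 50 mm wide, 20 mm above the plate, have inner faces at x = +73 and -73 mm; the driver lies along x between them. Origin: plate's underside, midway between the stops; the driver rests at z = 12 mm.
- bed: Fixed grey slab 240 mm (x) x 280 mm (y) x 10 mm high on the bench, carrying two parallel carriages, centre lines at y = +100 and -100 mm in its frame (which is on which side changes; each is shifted up to 30 mm along x, so their middles are not always level). Bare bed, 140 mm wide, lies between them. Origin: centre of the underside; top at z = 10 mm.
Things that resemble listed ones, but are neither listed nor needed, are in the scene too. Leave any purple look-alike of the heat_sink alone.

How it is judged:
By the outcome, as a careful person would: the job done as asked, in the order asked, and still so for the second after the job is handed in, with the robot touching nothing.
It also fails if it takes over 91 s, if anything falls off the work surface, if the arm or the gripper's body presses on something with over 40 N, if the wrist force passes 120 N, or if a joint passes its speed limit or range.

## Working session

There is one attempt and no reset: what is moved stays moved. The work goes in short steps, Python scripts to look and compute and a tool call to move; the robot and the scene stay as the last step left them, time stands still between calls to the robot, and variables do not carry over. Pictures are saved under pics/ and viewed, at most 14 in all, crops included, and the job is handed in when it is done.

Besides the shell and the picture viewer there is one more tool, called after "Call:" as name(argument=value, ...) on one line, values as JSON. play_rows: Moves the arm, as the interface text tells. Its arguments: {"type":"object","properties":{"moves":{"type":"array","items":{"type":"array","items":{"type":"number"}}}},"required":["moves"]}

```bash
ls; mkdir -p pics
python3 - <<'E'
from cell import readout, viewer, workorder, env
import cv2,numpy as np
o=readout.get_obs();print({k:np.round(v,3).tolist() for k,v in o.items()})
for n in ("top","side"):
    p,d=viewer.camera(n);m=viewer.camera_model(n);print(n,m)
    cv2.imwrite(f"pics/{n}0.png",p[:,:,::-1]);np.savez(f"pics/{n}0.npz",p=p,d=d,K=m["camera_matrix"],D=m["dist"],t=m["xyz"],R=m["orientation"])
    print((d==0).mean())
E
```

```text
pics
{'t': 0.0, 'joints': [1.235, 0.468, -0.012, 1.604, 0.006, 1.071, -0.056], 'qvel': [0.001, 0.001, -0.002, -0.001, -0.0, 0.002, -0.002], 'joint_efforts': [-0.001, -53.24, 0.021, -25.131, 0.012, 0.008, -0.0], 'ee_pos': [0.187, -0.622, 0.203], 'ee_rot': [[0.957, 0.289, -0.001], [0.289, -0.957, 0.002], [-0.0, -0.002, -1.0]], 'wrist_force': [0.364, -0.003, -0.275], 'moment': [-0.061, -0.005, -0.059], 'grasp_force': 0.0, 'width': 0.085}
top {'camera_matrix': array([[541.27055326,   0.        , 272.56576099],
       [  0.        , 541.27055326, 207.57469035],
       [  0.        ,   0.        ,   1.        ]]), 'dist': array([-0.11316227,  0.        ,  0.        ,  0.        ,  0.        ]), 'xyz': array([ 0.21333304, -0.01599647,  1.2949807 ]), 'orientation': array([[-0.04365129,  0.97821722, -0.20294247],
       [-0.99904196, -0.04337522,  0.00580991],
       [-0.00311932,  0.20300165,  0.97917343]])}
0.004145408163265306
side {'camera_matrix': array([[423.64926277,   0.        , 276.02145906],
       [  0.        , 423.64926277, 217.14246035],
       [  0.        ,   0.        ,   1.        ]]), 'dist': array([0.0065464, 0.       , 0.       , 0.       , 0.       ]), 'xyz': array([0.04821614, 0.83100255, 0.58778308]), 'orientation': array([[-0.88494541,  0.25163465, -0.39185665],
       [-0.46511051, -0.43543673,  0.77075747],
       [ 0.02332051,  0.86433492,  0.50237565]])}
0.003860544217687075
```

View pics/top0.png

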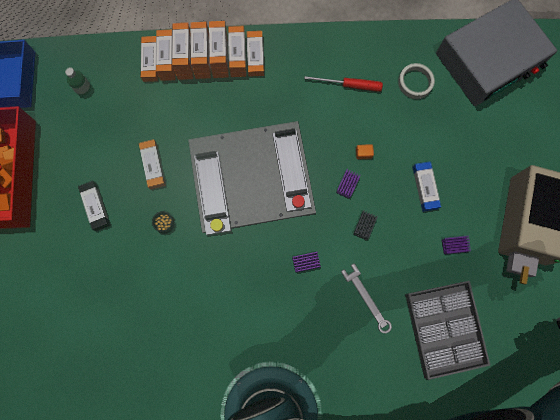

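View pics/side0.png

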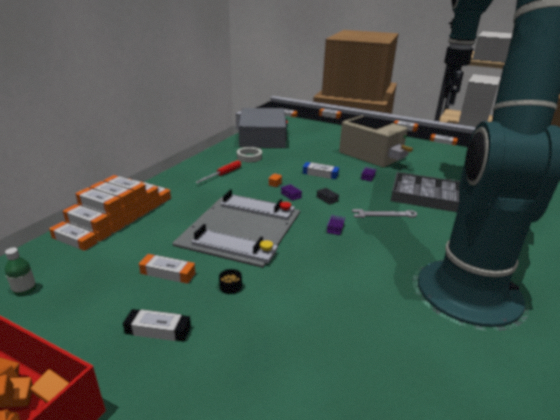

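The top view shows these things:
- **Bed:** centred at about (252,178). The yellow-knob carriage is on the left with its knob at (217,225), and the red one is on the right with its knob at (298,201).
- **Drivers:** blue at (427,186), black at (92,205), and a lone orange one on the bench at (151,163). The orange row at (140-265,50) is a stacked rack, so it is not the listed driver.
- **Heat sink:** the dark grey one is at (365,225). The purple look-alikes are at (348,184), (306,262) and (455,245).
- **Cup:** at (163,222).

Next I'll measure them.

```bash
cat > h.py <<'E'
import cv2,numpy as np
def load(n): return np.load(f"pics/{n}.npz")
def rays(c,px):
    u=cv2.undistortPoints(np.asarray(px,float).reshape(-1,1,2),c["K"],c["D"])[:,0]
    return np.c_[u[:,0],-u[:,1],-np.ones(len(u))]@c["R"].T
def plane(c,px,z):
    r=rays(c,px); return c["t"]+r*((z-c["t"][2])/r[:,2])[:,None]
def cloud(c):
    h,w=c["d"].shape; g=np.mgrid[0:h,0:w][::-1].reshape(2,-1).T
    return (c["t"]+rays(c,g)*c["d"].reshape(-1,1)).reshape(h,w,3)
def snap(n,name):
    from cell import viewer
    m=viewer.camera_model(n);p,d=viewer.camera(n)
    cv2.imwrite(f"pics/{name}.png",p[:,:,::-1])
    np.savez(f"pics/{name}.npz",p=p,d=d,K=m["camera_matrix"],D=m["dist"],t=m["xyz"],R=m["orientation"]);return load(name)
def rect(xy):
    (cx,cy),(a,b),t=cv2.minAreaRect(xy.astype(np.float32)*1000)
    if a<b:a,b,t=b,a,t+90
    t=(t+90)%180-90
    return np.round([cx,cy,a,b,t],1)
def hsv(c): return cv2.cvtColor(c["p"],cv2.COLOR_RGB2HSV)
def win(m,b):
    k=np.zeros_like(m);k[b[1]:b[3],b[0]:b[2]]=m[b[1]:b[3],b[0]:b[2]];return k
E
cat > m.py <<'E'
from h import *
c=load("top0");P=cloud(c);Z=P[...,2]
for n,b,z in (("orange",(132,132,172,194),.028),("blue",(408,155,448,217),.028),("black",(72,178,114,234),.028),("sink",(348,206,382,242),.024),("cup",(148,206,180,240),.032)):
    m=win((Z>z*.6)&(Z<z+.02),b); v,u=np.nonzero(m)
    # top-face: points cast onto top plane agreeing with depth height
    t=win(abs(Z-z)<.005,b);vv,uu=np.nonzero(t)
    print(n,m.sum(),t.sum(),"medz",np.round(np.median(Z[m])*1000,1),"rect",rect(plane(c,np.c_[uu,vv],z)[:,:2]),"mean",np.round(plane(c,np.c_[uu,vv],z).mean(0)*1000,1))
H=hsv(c)
for n,lo,hi,b in (("yel",(22,120,120),(35,255,255),(200,210,235,240)),("red",(0,150,100),(8,255,255),(285,190,312,212))):
    v,u=np.nonzero(win(cv2.inRange(H,lo,hi)>0,b)); print(n,len(u),np.round(plane(c,np.c_[u,v],.042).mean(0)*1000,1))
# stops: dark, on bed
for n,b in (("yfar",(190,140,225,168)),("ynear",(198,205,232,224)),("rfar",(268,122,304,142)),("rnear",(280,180,316,200))):
    m=win((c["p"].max(2)<45)&(Z>.03),b); v,u=np.nonzero(m)
    print(n,len(u),rect(plane(c,np.c_[u,v],.042)[:,:2]) if len(u)>3 else "", np.round(np.median(Z[m])*1e3,1) if len(u) else "")
# bed
m=win((Z>.006)&(Z<.09)&((H[...,1]<70)|(Z>.018)),(180,112,325,245)).astype(np.uint8)
k=max(cv2.findContours(m,0,1)[0],key=cv2.contourArea)[:,0]
print("bed",rect(plane(c,k,.010)[:,:2]), "bare z",np.round(np.median(Z[170:190,240:262])*1e3,1), "bench",np.round(np.median(Z[250:300,150:200])*1e3,1))
m=win((Z>.016)&(Z<.03),(180,112,325,245)).astype(np.uint8)
for k in cv2.findContours(m,0,1)[0]:
    if cv2.contourArea(k)>300: print("plate",rect(plane(c,k[:,0],.022)[:,:2]))
big=cv2.resize(c["p"][130:290,270:480],None,fx=3.5,fy=3.5,interpolation=2)
cv2.imwrite("pics/crop.png",big[:,:,::-1])
E
python3 m.py
```

```text
orange 782 701 medz 28.5 rect [600.8 269.5 116.1  41.6  12.2] mean [600.2 269.3  28. ]
blue 790 703 medz 28.0 rect [ 515.5 -401.5  117.6   41.     7.8] mean [ 514.1 -402.    28. ]
black 801 710 medz 28.4 rect [503.  413.1 118.6  40.5  19.3] mean [502.3 413.   28. ]
sink 220 191 medz 23.6 rect [ 426.7 -244.1   61.1   36.6  -26. ] mean [ 426.2 -244.3   24. ]
cup 167 85 medz 27.3 rect [ 4.542e+02  2.425e+02  4.890e+01  4.580e+01 -4.000e-01] mean [455.3 244.3  32. ]
yel 113 [438.8 110.8  42. ]
red 110 [487.1 -84.3  42. ]
yfar 0  
ynear 6 [455.8 110.8  43.5   1.9 -81. ] 33.7
rfar 38 [658.6 -61.9  45.8   7.5 -79.3] 37.7
rnear 8 [503.8 -84.3  41.1   2.4 -80.9] 34.3
bed [559.5  26.5 280.5 248.6 -82.7] bare z 10.2 bench 0.5
plate [521.7 122.4 201.4  65.1   7.6]
plate [569.3 -73.1 203.2  64.5   7.5]
```

View pics/crop.png

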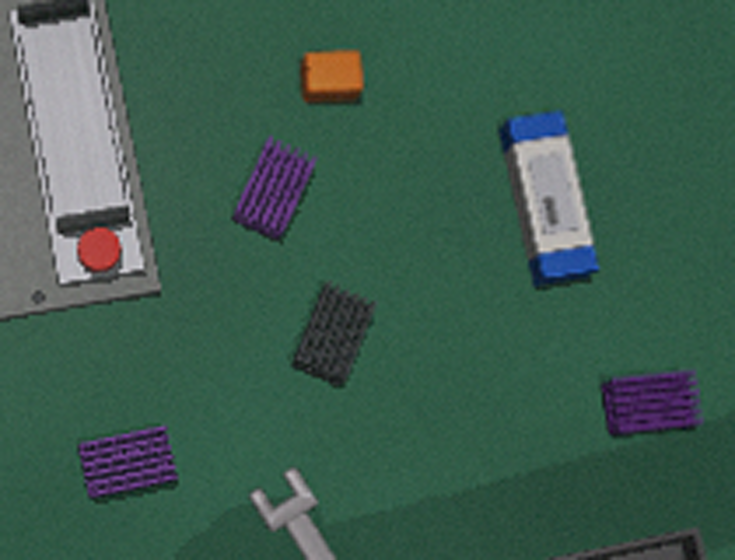

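The crop confirms one grey heat sink, at crop (334,334), which is image (365,225). The others are purple. The blue driver stands alone, and every measured size matches its spec. First I'll move above the bed for a wrist look.

Call:
play_rows(moves=[[2, 1.2, 1, 0, 0, 0, 85], [3.5, 2.7, 2, 0, 0, 0, 85], [5, 4.2, 3, 0, 0, 0, 85], [6.5, 5.7, 4, 0, 0, 0, 85], [7.5, 6.7, 4, 0, 0, 0, 85]])

```text
t: 0.6
ee_pos: [0.3606, -0.4697, 0.3004]
ee_rot: [[0.958, 0.288, 0.001], [0.288, -0.958, -0.002], [0.0, 0.002, -1.0]]
wrist_force: [0.5, -0.2, 0.1]
width: 0.085
grasp_force: 0.0
```

Call:
play_rows(moves=[[1, 1.7, 0.4, 0, 0, 0, 85], [2, 3.4, 0.8, 0, 0, -0.3, 85], [2.8, 5.1, 1.2, 0, 0, -0.6, 85], [3.6, 6.8, 1.6, 0, 0, -0.9, 85], [4, 8.4, 2, 0, 0, -1.2, 85]])

```text
t: 1.1
ee_pos: [0.4606, -0.2577, 0.3487]
ee_rot: [[0.992, 0.125, -0.0], [0.125, -0.992, 0.001], [0.0, -0.001, -1.0]]
wrist_force: [0.1, 0.0, -0.6]
width: 0.085
grasp_force: 0.0
```

Call:
play_rows(moves=[[0.2, 1.8, 0, 0, 0, 0, 85], [0.2, 3.6, 0, 0, 0, 0, 85], [0.2, 5.4, 0, 0, 0, 0, 85], [0.2, 7.2, 0, 0, 0, 0, 85], [0.2, 9, 0, 0, 0, 0, 85]])

```text
t: 1.6
ee_pos: [0.4639, -0.0336, 0.3485]
ee_rot: [[0.992, 0.125, -0.0], [0.125, -0.992, -0.0], [-0.0, 0.0, -1.0]]
wrist_force: [1.1, -0.6, 0.4]
width: 0.0854
grasp_force: 0.0
```

Call:
play_rows(moves=[[0, 1, 0, 0, 0, 0, 85], [0, 1.4, 0, 0, 0, 0, 85], [0, 1.4, 0, 0, 0, 0, 85], [0, 1.4, 0, 0, 0, 0, 85]])

```text
t: 2.0
ee_pos: [0.4645, -0.0022, 0.3485]
ee_rot: [[0.992, 0.123, -0.001], [0.123, -0.992, -0.001], [-0.001, 0.001, -1.0]]
wrist_force: [-0.4, -0.3, 0.7]
width: 0.0851
grasp_force: 0.0
```

Run:
```python
from h import *
c=snap("wrist","w1");print(c["K"],c["D"],c["t"],c["R"])
from cell import readout;o=readout.get_obs();print(o["ee_pos"],o["joints"])
```

```text
[[325.12871676   0.         280.36620563]
 [  0.         325.12871676 208.63356443]
 [  0.           0.           1.        ]] [-0.07773391  0.          0.          0.          0.        ] [0.53990853 0.00678389 0.51892261] [[ 1.22658100e-01  9.46766963e-01  2.97636203e-01]
 [-9.92448968e-01  1.17069969e-01  3.66014786e-02]
 [-1.91190464e-04 -2.99878210e-01  9.53977475e-01]]
[ 0.46454062 -0.00237255  0.34844615] [ 0.36535103  0.04965014 -0.44471719  1.8198943   0.02275768  1.27753331
 -1.53408783]
```

View pics/w1.png

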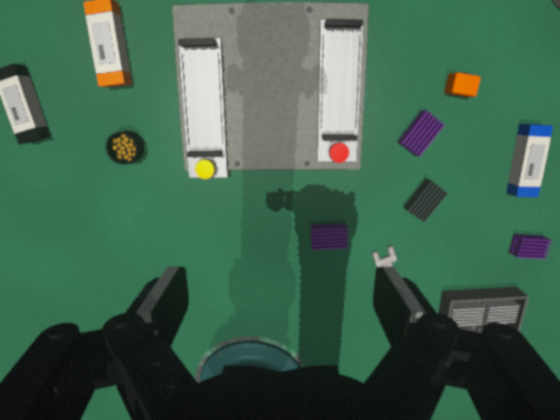

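The wrist picture shows the whole bed, with the yellow knob at (205,169), the red knob at (339,152), the four black stops, orange at (107,43) and the cup at (125,147). I'll measure again from here and compare.

```bash
cat > m2.py <<'E'
from h import *
c=load("w1");P=cloud(c);Z=P[...,2];H=hsv(c)
def pr(*a): print(*a)
for n,b,z in (("orange",(75,0,140,95),.028),("blue",(500,115,560,205),.028),("black",(0,55,55,155),.028),("sink",(400,172,450,225),.024),("cup",(100,125,150,170),.032)):
    t=win(abs(Z-z)<.005,b);v,u=np.nonzero(t)
    if len(u)>5:pr(n,len(u),rect(plane(c,np.c_[u,v],z)[:,:2]))
K={}
for n,lo,hi,b in (("yel",(22,120,120),(35,255,255),(190,155,222,182)),("red",(0,150,100),(8,255,255),(325,138,355,165))):
    m=win((cv2.inRange(H,lo,hi)>0)&(Z>.036),b);v,u=np.nonzero(m);q=plane(c,np.c_[u,v],.042); K[n]=q.mean(0);pr(n,len(u),np.round(q.mean(0)*1e3,1),"d",np.round(np.ptp(q,0)*1e3,1))
for n,b in (("yfar",(175,34,222,52)),("ynear",(182,147,228,160)),("rfar",(318,14,370,30)),("rnear",(316,130,362,142))):
    m=win((Z>.034)&(c["p"].max(2)<80),b);v,u=np.nonzero(m)
    if len(u)>3:pr(n,len(u),rect(plane(c,np.c_[u,v],.042)[:,:2]),np.round(np.median(Z[m])*1e3,1))
m=win((Z>.016)&(Z<.03)&(c["p"].min(2)>110),(170,15,372,185)).astype(np.uint8)
for k in cv2.findContours(m,0,1)[0]:
    if cv2.contourArea(k)>300: pr("plate",rect(plane(c,k[:,0],.022)[:,:2]))
m=win((Z>.006)&(Z<.05)&(H[...,1]<90),(165,0,375,185)).astype(np.uint8)
k=max(cv2.findContours(m,0,1)[0],key=cv2.contourArea)[:,0];pr("bed",rect(plane(c,k,.010)[:,:2]))
E
python3 m2.py
```

```text
orange 2401 [601.4 266.7 117.2  43.6  11.7]
blue 1751 [ 515.  -402.5  115.7   45.4    6.6]
black 1826 [503.8 410.1 116.6  45.   18.9]
sink 703 [ 427.  -244.9   59.8   39.7  -25.9]
cup 265 [454.3 238.4  50.3  49.4  85. ]
yel 296 [439.3 107.9  42. ] d [29.  28.6  0. ]
red 273 [487.3 -85.5  42. ] d [27.8 26.1  0. ]
yfar 229 [611.6 129.8  49.4   9.  -84.1] 42.5
ynear 129 [461.6 110.3  47.7   4.4 -83.3] 42.4
rfar 241 [659.8 -63.5  47.2   9.3 -83.8] 42.2
rnear 151 [509.4 -83.1  48.1   5.7 -82.6] 42.5
plate [522.1 119.3 198.3  61.9   7.4]
plate [569.9 -75.3 198.1  61.6   7.5]
bed [558.1  23.6 280.3 250.1 -82.6]
```

Call:
play_rows(moves=[[0.8, 1.6, -1, 0, 0, 0.2, 85], [1.6, 3.2, -2.2, 0, 0, 0.4, 85], [2.4, 4.8, -3.4, 0, 0, 0.6, 85], [3.2, 6.4, -4.6, 0, 0, 0.6, 85], [3.6, 7.2, -5.2, 0, 0, 0.6, 85]])

```text
t: 2.55
ee_pos: [0.5554, 0.1794, 0.2164]
ee_rot: [[0.979, 0.205, -0.002], [0.205, -0.979, -0.001], [-0.002, 0.0, -1.0]]
wrist_force: [1.0, -0.3, 0.2]
width: 0.0848
grasp_force: 0.0
```

Call:
play_rows(moves=[[0.8, 1.6, -1, 0, 0, 0, 85], [1.6, 3.2, -2, 0, 0, 0, 85], [1.8, 3.6, -2.5, 0, 0, 0, 85], [1.8, 3.6, -2.5, 0, 0, 0, 85], [1.8, 3.6, -2.5, 0, 0, 0, 85]])

```text
t: 3.05
ee_pos: [0.6, 0.2675, 0.1556]
ee_rot: [[0.979, 0.205, -0.001], [0.205, -0.979, -0.002], [-0.001, 0.001, -1.0]]
wrist_force: [0.3, 0.1, -0.1]
width: 0.0853
grasp_force: 0.0
```

Run:
```python
from h import *
from cell import readout
o=readout.get_obs();print(o["ee_pos"],np.degrees(np.arctan2(o["ee_rot"][1][0],o["ee_rot"][0][0])),o["t"])
c=snap("wrist","w2");Z=cloud(c)[...,2];H=hsv(c)
m=(cv2.inRange(H,(5,120,90),(20,255,255))>0)&(abs(Z-.028)<.008)
n,l,s,ce=cv2.connectedComponentsWithStats(m.astype(np.uint8))
for i in range(1,n):
    if s[i,4]>200:
        v,u=np.nonzero(l==i);print(s[i],rect(plane(c,np.c_[u,v],.028)[:,:2]))
```

```text
[0.5999591  0.26752671 0.15555749] 11.856537430426672 3.05
[258 126  45  20 893] [650.  278.   39.9  16.9 -78.2]
[260 229  41  17 669] [553.6 257.8  39.7  17.1 -78.2]
```

Call:
play_rows(moves=[[0.05, 0, -1.8, 0, 0, 0, 70], [0.07, 0, -3.6, 0, 0, 0, 64], [0.07, 0, -5, 0, 0, 0, 64], [0.07, 0, -5.8, 0, 0, 0, 64], [0.07, 0, -6.05, 0, 0, 0, 64]])

```text
t: 3.6
ee_pos: [0.6009, 0.2666, 0.0037]
ee_rot: [[0.979, 0.205, -0.002], [0.205, -0.979, -0.002], [-0.002, 0.002, -1.0]]
wrist_force: [-0.6, 0.5, -0.4]
width: 0.0638
grasp_force: 0.0
```

Call:
play_rows(moves=[[0, 0, 0, 0, 0, 0, 60], [0, 0, 0, 0, 0, 0, 30], [0, 0, 0, 0, 0, 0, 30], [0, 0, 0, 0, 0, 0, 30], [0, 0, 0, 0, 0, 0, 30]])

```text
t: 4.1
ee_pos: [0.6017, 0.2698, 0.0059]
ee_rot: [[0.978, 0.207, 0.001], [0.207, -0.978, 0.0], [0.001, -0.0, -1.0]]
wrist_force: [-0.4, -0.4, 0.3]
width: 0.0297
grasp_force: 0.0
```

The fingers closed to 30 mm with no force, so the 40 mm driver isn't held. I'll look.

Run:
```python
from h import *
c=snap("wrist","w3");d=snap("side","s3")
a=cv2.resize(d["p"][190:330,90:270],None,fx=3,fy=3,interpolation=2)
cv2.imwrite("pics/c3.png",np.vstack([cv2.resize(c["p"],(400,300)),cv2.resize(a,(400,300))])[:,:,::-1])
from cell import readout;o=readout.get_obs();print(o["ee_pos"],o["width"],o["grasp_force"])
```

```text
[0.60138617 0.26972638 0.00536479] 0.030002424569984146 0.0
```

View pics/c3.png

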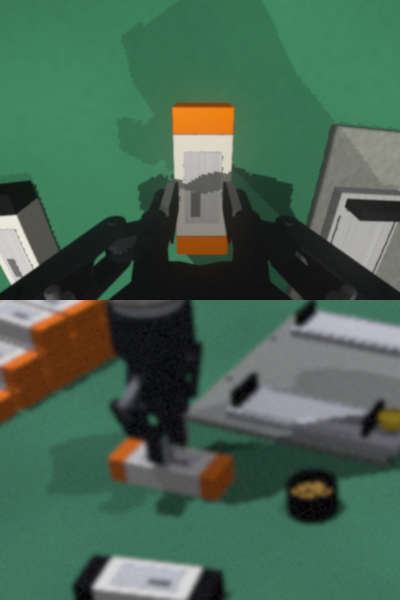

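The driver is straddled and looks undisturbed, so the fingers may not have reached it yet. I'll close further.

Call:
play_rows(moves=[[0, 0, 0, 0, 0, 0, 0], [0, 0, 0, 0, 0, 0, 0], [0, 0, 0, 0, 0, 0, 0], [0, 0, 0, 0, 0, 0, 0]])

```text
t: 4.6
ee_pos: [0.6012, 0.2696, 0.0049]
ee_rot: [[0.978, 0.207, -0.0], [0.207, -0.978, -0.0], [-0.0, 0.0, -1.0]]
wrist_force: [0.1, -0.3, 0.9]
width: -0.0004
grasp_force: 0.0
```

Run:
```python
from h import *
c=snap("wrist","w4");d=snap("side","s4")
a=d["p"][190:290,90:240]
cv2.imwrite("pics/c4.png",np.hstack([cv2.resize(c["p"][180:],(400,300)),cv2.resize(a,(400,300),interpolation=2)])[:,:,::-1])
from cell import readout;o=readout.get_obs();print({k:np.round(v,4).tolist() for k,v in o.items()})
```

```text
{'t': 4.7, 'joints': [-0.1726, 0.773, -0.4286, 1.6694, 0.42, 0.7919, -2.1546], 'qvel': [-0.0004, -0.0016, -0.0003, 0.002, 0.001, -0.0002, 0.0009], 'joint_efforts': [-0.0036, -60.1807, -8.0403, -18.6227, 0.0087, 0.0016, 0.0], 'ee_pos': [0.6012, 0.2696, 0.0049], 'ee_rot': [[0.9783, 0.2074, -0.0001], [0.2074, -0.9783, -0.0001], [-0.0001, 0.0, -1.0]], 'wrist_force': [0.8998, -0.5183, 0.6079], 'moment': [0.0346, 0.0154, -0.0345], 'grasp_force': 0.0, 'width': 0.0001}
```

View pics/c4.png

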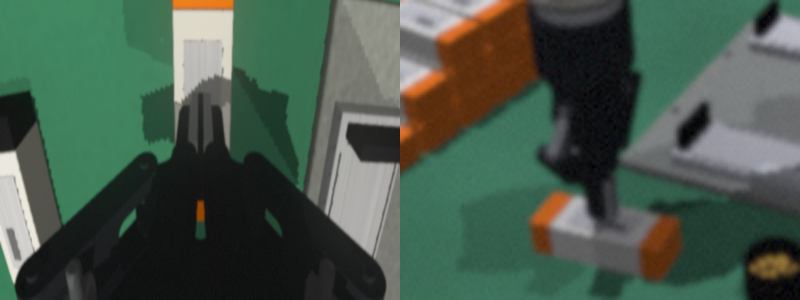

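The fingers shut above the driver: the tips, at left-panel (200,100), lie on top of it although the reported z is 5 mm. I'll measure the real tip height from depth.

Run:
```python
from h import *
for n in ("w3","w4"):
    c=load(n);P=cloud(c);g=c["p"].max(2)<70
    print(n,"cam",c["t"])
    m=g&(P[...,2]>.031)&(np.hypot(P[...,0]-.601,P[...,1]-.27)<.06)
    q=P[m];i=np.argsort(q[:,2]);print(m.sum(),np.round(q[i[[0,20,50,100,300]]]*1e3,1))
c=load("s4");P=cloud(c)
m=(c["p"].max(2)<60)&(np.hypot(P[...,0]-.601,P[...,1]-.27)<.05)&(P[...,2]>.03)
q=P[m];i=np.argsort(q[:,2]);print("side",m.sum(),np.round(q[i[[0,5,10,20,50]]]*1e3,1))
```

```text
w3 cam [0.67570642 0.2850244  0.17648232]
42731 [[610.7 255.8  34.7]
 [602.  284.8  37.1]
 [598.2 284.   38.9]
 [612.8 245.9  41. ]
 [608.4 286.6  45.2]]
w4 cam [0.67541823 0.2849457  0.17538692]
44445 [[611.  271.6  36.7]
 [611.5 272.1  39.1]
 [605.1 280.7  40.4]
 [605.4 281.1  41.9]
 [610.2 257.9  47.5]]
side 3771 [[601.2 276.   31.6]
 [593.6 274.   38.4]
 [592.5 278.1  41.4]
 [592.2 265.   43.9]
 [592.3 263.3  53.4]]
```

Run:
```python
from cell import env,readout
print({k:getattr(env,k) for k in dir(env) if k=="tcp_to_grasp"})
print(readout.get_obs()["ee_pos"])
from h import *
c=load("s4")
cv2.imwrite("pics/c5.png",cv2.resize(c["p"][215:285,120:200],(800,600),interpolation=2)[:,:,::-1])
```

```text
{'tcp_to_grasp': 0.0187}
[0.60122616 0.26961436 0.00491841]
```

View pics/c5.png

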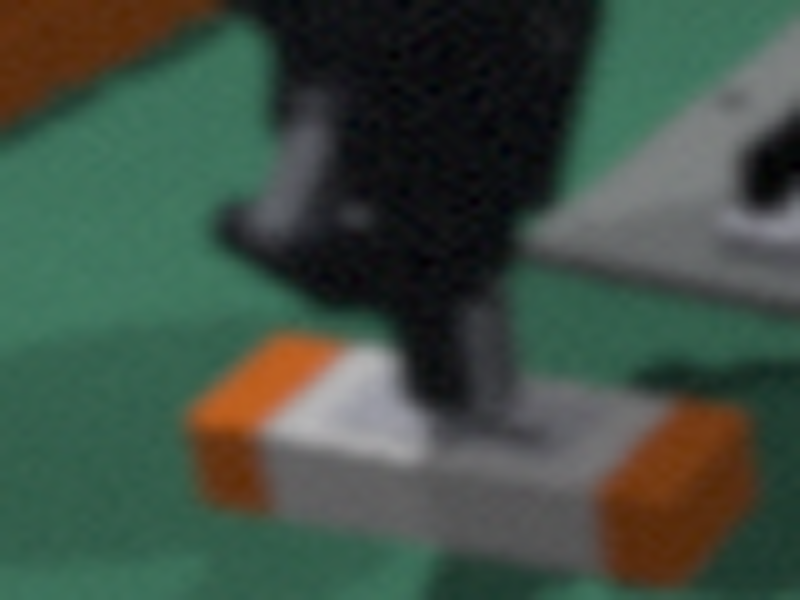

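The tips sit right at the driver's top (z≈0.03) while the reported TCP is 0.005, so the real fingertips are about 27 mm higher than the reported TCP. I'll lift, open, and go down in small steps watching the force.

Call:
play_rows(moves=[[0, 0, 1, 0, 0, 0, 0], [0, 0, 1.5, 0, 0, 0, 64], [0, 0, 1.5, 0, 0, 0, 64], [0, 0, 1.5, 0, 0, 0, 64], [0, 0, 1.5, 0, 0, 0, 64]])

```text
t: 5.2
ee_pos: [0.6007, 0.2692, 0.0416]
ee_rot: [[0.978, 0.207, -0.001], [0.207, -0.978, -0.001], [-0.001, 0.0, -1.0]]
wrist_force: [-0.0, -0.6, -0.3]
width: 0.0578
grasp_force: 0.0
```

Call:
play_rows(moves=[[0, 0, -1, 0, 0, 0, 64], [0, 0, -1.6, 0, 0, 0, 64], [0, 0, -2, 0, 0, 0, 64], [0, 0, -2, 0, 0, 0, 64]])

```text
t: 5.6
ee_pos: [0.5997, 0.2689, -0.0099]
ee_rot: [[0.978, 0.208, -0.004], [0.208, -0.978, -0.002], [-0.004, 0.001, -1.0]]
wrist_force: [0.7, -0.7, 0.1]
width: 0.0643
grasp_force: 0.0
```

Run:
```python
from h import *
c=snap("wrist","w5");d=snap("side","s5")
P=cloud(c);m=(c["p"].max(2)<70)&(np.hypot(P[...,0]-.601,P[...,1]-.27)<.06);m[:200]=0
q=P[m];i=np.argsort(q[:,2]);print(c["t"],m.sum(),np.round(q[i[[0,20,50,100,300]]]*1e3,1))
a=d["p"][190:290,90:240]
cv2.imwrite("pics/c6.png",np.hstack([cv2.resize(c["p"][180:],(400,300)),cv2.resize(a,(400,300),interpolation=2)])[:,:,::-1])
```

```text
[0.67453745 0.28450111 0.16034921] 39292 [[ 6.046e+02  2.105e+02 -1.300e+00]
 [ 6.045e+02  2.154e+02 -8.000e-01]
 [ 6.069e+02  2.197e+02 -5.000e-01]
 [ 6.105e+02  2.295e+02 -3.000e-01]
 [ 6.092e+02  2.309e+02  2.000e-01]]
```

View pics/c6.png

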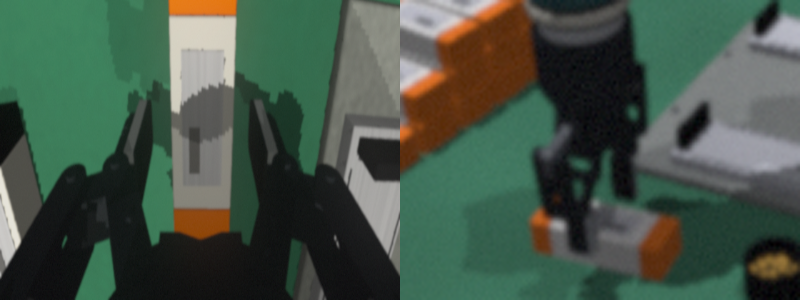

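The reported z of -0.010 is free of contact, and the fingers now reach about mid-height beside the driver. I'll go 7 mm lower and close.

Call:
play_rows(moves=[[0.05, -0.04, -0.15, 0, 0, 0, 62], [0.05, -0.04, -0.27, 0, 0, 0, 62], [0.05, -0.04, -0.27, 0, 0, 0, 62]])

```text
t: 6.0
ee_pos: [0.6025, 0.2684, -0.0144]
ee_rot: [[0.978, 0.207, -0.0], [0.207, -0.978, -0.0], [-0.0, 0.0, -1.0]]
wrist_force: [-0.8, 0.9, 0.6]
width: 0.0619
grasp_force: 0.0
```

Call:
play_rows(moves=[[0, 0, 0, 0, 0, 0, 50], [0, 0, 0, 0, 0, 0, 34], [0, 0, 0, 0, 0, 0, 34], [0, 0, 0, 0, 0, 0, 34]])

```text
t: 6.4
ee_pos: [0.6028, 0.2688, -0.0137]
ee_rot: [[0.978, 0.207, 0.001], [0.207, -0.978, 0.0], [0.001, -0.0, -1.0]]
wrist_force: [0.3, -0.2, 4.0]
width: 0.0386
grasp_force: 62.4
```

Gripped at 62 N and 38.6 mm. Next I'll lift and carry it to the red carriage.

Call:
play_rows(moves=[[0, 0, 1, 0, 0, 0, 30], [0, 0, 2.2, 0, 0, 0, 30], [0, -0.6, 3.4, 0, 0, 0, 30], [0, -2, 4, 0, 0, 0, 30], [0, -3.6, 4, 0, 0, -0.2, 30]])

```text
t: 6.9
ee_pos: [0.6035, 0.1802, 0.0882]
ee_rot: [[0.983, 0.183, 0.004], [0.183, -0.983, 0.002], [0.004, -0.002, -1.0]]
wrist_force: [0.6, -0.8, -1.7]
width: 0.0384
grasp_force: 61.8
```

Call:
play_rows(moves=[[-0.2, -1.7, 0, 0, 0, -0.2, 30], [-0.4, -3.4, 0, 0, 0, -0.37, 30], [-0.6, -5.1, 0, 0, 0, -0.37, 30], [-0.65, -6.8, 0, 0, 0, -0.37, 30], [-0.65, -8.2, 0, 0, 0, -0.37, 30]])

```text
t: 7.4
ee_pos: [0.5851, -0.0294, 0.0852]
ee_rot: [[0.992, 0.127, -0.001], [0.127, -0.992, -0.001], [-0.002, 0.001, -1.0]]
wrist_force: [0.5, -0.6, -2.3]
width: 0.0383
grasp_force: 61.8
```

Call:
play_rows(moves=[[0, -1, -0.3, 0, 0, 0, 30], [0, -1.8, -0.6, 0, 0, 0, 30], [0, -1.8, -0.6, 0, 0, 0, 30], [0, -1.8, -0.6, 0, 0, 0, 30]])

```text
t: 7.8
ee_pos: [0.5857, -0.0711, 0.0702]
ee_rot: [[0.992, 0.128, -0.001], [0.128, -0.992, 0.001], [-0.001, -0.001, -1.0]]
wrist_force: [-0.2, 1.3, -2.7]
width: 0.0384
grasp_force: 61.7
```

```bash
cat > st.py <<'E'
from h import *
from cell import readout
def st():
    o=readout.get_obs();R=np.array(o["ee_rot"]);print("t",round(o["t"],2),"ee",np.round(np.array(o["ee_pos"])*1e3,1),"yaw",round(np.degrees(np.arctan2(R[1,0],R[0,0])),2),"tilt",np.round(R[:2,2],4),"w",round(o["width"]*1e3,1),"gf",o["grasp_force"]);return o
def blobs(c,m,z,amin=150):
    n,l,s,_=cv2.connectedComponentsWithStats(m.astype(np.uint8))
    for i in range(1,n):
        if s[i,4]>amin:
            v,u=np.nonzero(l==i);q=plane(c,np.c_[u,v],z);print(" ",s[i].tolist(),"rect",rect(q[:,:2]),"mean",np.round(q.mean(0)*1e3,1))
E
python3 - <<'E'
from st import *
st();c=snap("wrist","w7");Z=cloud(c)[...,2];H=hsv(c)
print("dark Z~42");blobs(c,(abs(Z-.042)<.006)&(c["p"].max(2)<85),.042)
print("red");blobs(c,(cv2.inRange(H,(0,150,60),(6,255,255))>0)&(Z>.036)&(Z<.048),.042)
print("orange");m=(cv2.inRange(H,(7,120,70),(20,255,255))>0)&(Z>.05);print(np.median(Z[m]));z=np.median(Z[m]);blobs(c,m&(abs(Z-z)<.006),z)
print("plate");blobs(c,(abs(Z-.022)<.005)&(c["p"].min(2)>90),.022,400)
E
```

```text
t 7.8 ee [585.7 -71.1  70.2] yaw 7.37 tilt [-0.0011  0.0008] w 38.4 gf 61.7311155796051
dark Z~42
  [244, 101, 83, 14, 1129] rect [661.2 -64.4  48.3   7.5 -82.6] mean [661.3 -64.6  42. ]
  [0, 143, 21, 14, 251] rect [616.1 109.1  15.9   8.2 -81.4] mean [616.2 109.   42. ]
  [6, 335, 62, 29, 803] rect [456.9 108.5  55.3  26.7 -83. ] mean [462.4 107.3  42. ]
red
orange
0.11227715945527664
  [231, 155, 100, 46, 4453] rect [633.9 -65.5  39.7  18.5 -82.6] mean [634.1 -65.5 112.3]
  [241, 357, 79, 14, 817] rect [540.8 -77.1  38.9   8.3 -82.5] mean [541.8 -77.1 112.3]
plate
  [238, 94, 93, 61, 3617] rect [650.5 -65.6  60.3  38.6 -82.6] mean [649.4 -65.7  22. ]
  [0, 134, 86, 220, 10618] rect [528.7 120.3 186.7  61.    7.5] mean [536.2 115.6  22. ]
```

View pics/w7.png

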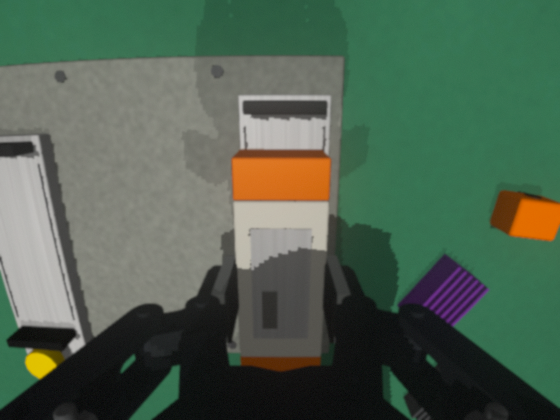

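The driver hangs in line over the red carriage: far cap at (281,178), far stop at (286,107). The plate's centre line lies about 2 mm to the right. The drop to the plate is 62 mm, which matches the grasp height.

Call:
play_rows(moves=[[0, -0.08, -0.8, 0, 0, 0, 30], [0, -0.08, -1.7, 0, 0, 0, 30], [0, -0.08, -2.2, 0, 0, 0, 30], [0, -0.08, -2.46, 0, 0, 0, 30], [0, -0.08, -2.48, 0, 0, 0, 30]])

```text
t: 8.35
ee_pos: [0.5865, -0.0721, 0.0088]
ee_rot: [[0.991, 0.131, -0.0], [0.131, -0.991, 0.0], [0.0, -0.001, -1.0]]
wrist_force: [0.7, -0.0, -2.5]
width: 0.039
grasp_force: 61.8
```

Call:
play_rows(moves=[[0, 0, 0, 0, 0, 0, 30], [0, 0, 0, 0, 0, 0, 30]])

```text
t: 8.55
ee_pos: [0.5868, -0.0732, 0.0093]
ee_rot: [[0.992, 0.129, 0.001], [0.129, -0.992, -0.0], [0.001, 0.0, -1.0]]
wrist_force: [-0.4, 0.5, -0.8]
width: 0.0383
grasp_force: 61.8
```

Call:
play_rows(moves=[[-0.04, 0, -0.05, 0, 0, 0, 30], [-0.04, 0, -0.05, 0, 0, 0, 30]])

```text
t: 8.75
ee_pos: [0.5861, -0.0734, 0.0083]
ee_rot: [[0.992, 0.129, 0.002], [0.129, -0.992, -0.0], [0.002, 0.0, -1.0]]
wrist_force: [0.1, 0.2, 1.8]
width: 0.0383
grasp_force: 62.2
```

Call:
play_rows(moves=[[0, 0, 0, 0, 0, 0, 60], [0, 0, 0, 0, 0, 0, 60], [0, 0, 0.2, 0, 0, 0, 60], [0, 0, 2, 0, 0, 0, 70], [0, 0, 4, 0, 0, 0, 85]])

```text
t: 9.25
ee_pos: [0.5836, -0.0731, 0.1071]
ee_rot: [[0.992, 0.129, -0.005], [0.129, -0.992, 0.001], [-0.004, -0.002, -1.0]]
wrist_force: [1.1, -0.4, -0.2]
width: 0.0821
grasp_force: 0.0
```

Call:
play_rows(moves=[[-0.5, 0, 1.5, 0, 0, 0, 85], [-1, 0, 3, 0, 0, 0, 85], [-1.5, 0, 3, 0, 0, 0, 85], [-1.5, 0, 3, 0, 0, 0, 85], [-1.5, 0, 3, 0, 0, 0, 85]])

```text
t: 9.75
ee_pos: [0.5471, -0.0737, 0.1817]
ee_rot: [[0.992, 0.129, -0.001], [0.129, -0.992, -0.0], [-0.001, -0.0, -1.0]]
wrist_force: [0.0, 0.1, -0.5]
width: 0.085
grasp_force: 0.0
```

Run:
```python
from st import *
st();c=snap("wrist","w8");Z=cloud(c)[...,2];H=hsv(c)
print("dark Z~42");blobs(c,(abs(Z-.042)<.006)&(c["p"].max(2)<85),.042)
print("red");blobs(c,(cv2.inRange(H,(0,150,60),(6,255,255))>0)&(Z>.036)&(Z<.048),.042)
print("orange");m=(cv2.inRange(H,(7,120,70),(20,255,255))>0)&(Z>.04)&(Z<.06);print(np.median(Z[m]));blobs(c,m&(abs(Z-.05)<.005),.05)
print("blue");m=(cv2.inRange(H,(100,120,50),(125,255,255))>0);blobs(c,m&(abs(Z-.028)<.005),.028)
print("plate");blobs(c,(abs(Z-.022)<.005)&(c["p"].min(2)>90),.022,400)
```

```text
t 9.75 ee [547.1 -73.7 181.7] yaw 7.39 tilt [-0.0013 -0.0002] w 85.0 gf 0.0
dark Z~42
  [260, 59, 53, 9, 474] rect [660.9 -64.2  46.4   6.8 -82.5] mean [660.9 -64.2  42. ]
  [49, 89, 53, 10, 423] rect [612.9 129.3  53.2   7.4 -82.7] mean [613.  129.2  42. ]
  [261, 219, 49, 10, 438] rect [510.6 -83.4  49.    9.7 -82.6] mean [510.1 -83.5  42. ]
  [76, 239, 47, 10, 412] rect [462.1 110.3  52.8  10.5 -81.9] mean [462.2 109.6  42. ]
red
  [272, 230, 27, 28, 577] rect [488.7 -86.6  30.   27.4  -1.6] mean [488.6 -86.5  42. ]
orange
0.05048184572311043
  [264, 85, 45, 21, 894] rect [633.4 -67.8  39.2  17.1 -82.6] mean [633.8 -67.8  50. ]
  [265, 193, 41, 17, 695] rect [536.4 -79.9  39.   16.1 -82.6] mean [536.4 -79.8  50. ]
blue
  [529, 279, 31, 14, 368] rect [ 465.7 -408.3   44.6   17.8  -85.1] mean [ 465.4 -407.2   28. ]
plate
  [254, 57, 64, 194, 3009] rect [570.5 -76.1 198.3  60.3   7.6] mean [605.  -71.3  22. ]
  [56, 85, 82, 184, 8173] rect [522.1 119.2 200.1  61.5   7.5] mean [537.1 119.3  22. ]
```

Orange is down, level and about 1 mm from centre. Next is the blue driver.

Call:
play_rows(moves=[[-0.2, -1.7, 0, 0, 0, 0, 85], [-0.4, -3.4, 0, 0, 0, 0, 85], [-0.6, -5.1, 0, 0, 0, 0, 85], [-0.8, -6.8, 0, 0, 0, 0, 85], [-0.9, -8.2, 0, 0, 0, 0, 85]])

```text
t: 10.3
ee_pos: [0.5242, -0.281, 0.1806]
ee_rot: [[0.992, 0.127, -0.002], [0.127, -0.992, 0.001], [-0.002, -0.001, -1.0]]
wrist_force: [0.5, 0.4, -0.2]
width: 0.0849
grasp_force: 0.0
```

Call:
play_rows(moves=[[-0.2, -1.7, 0, 0, 0, 0, 85], [-0.4, -3.4, -0.5, 0, 0, 0, 85], [-0.5, -4.7, -1, 0, 0, 0, 85], [-0.5, -5, -1, 0, 0, 0, 85], [-0.5, -5, -1, 0, 0, 0, 85]])

```text
t: 10.8
ee_pos: [0.5118, -0.4043, 0.1551]
ee_rot: [[0.992, 0.127, -0.002], [0.127, -0.992, 0.002], [-0.002, -0.003, -1.0]]
wrist_force: [0.8, 0.9, 0.4]
width: 0.0851
grasp_force: 0.0
```

Run:
```python
from st import *
st();c=snap("wrist","w9");Z=cloud(c)[...,2];H=hsv(c)
m=(cv2.inRange(H,(100,120,50),(125,255,255))>0);blobs(c,m&(abs(Z-.028)<.005),.028)
```

```text
t 10.8 ee [ 511.8 -404.3  155.1] yaw 7.27 tilt [-0.0024  0.0023] w 85.1 gf 0.0
  [261, 125, 45, 20, 855] rect [ 563.7 -399.9   39.6   16.9  -82.7] mean [ 564.  -399.9   28. ]
  [262, 229, 41, 16, 619] rect [ 465.7 -411.6   39.5   16.   -82.7] mean [ 465.9 -411.5   28. ]
```

Call:
play_rows(moves=[[0.12, -0.06, -1.8, 0, 0, 0, 70], [0.12, -0.06, -3.6, 0, 0, 0, 62], [0.12, -0.06, -5.2, 0, 0, 0, 62], [0.12, -0.06, -6.3, 0, 0, 0, 62], [0.12, -0.06, -6.65, 0, 0, 0, 62]])

```text
t: 11.35
ee_pos: [0.515, -0.401, -0.0119]
ee_rot: [[0.991, 0.132, -0.004], [0.132, -0.991, 0.004], [-0.003, -0.005, -1.0]]
wrist_force: [0.9, -0.5, -0.6]
width: 0.062
grasp_force: 0.0
```

Call:
play_rows(moves=[[0, 0, -0.1, 0, 0, 0, 62], [0, 0, -0.1, 0, 0, 0, 62]])

```text
t: 11.55
ee_pos: [0.5172, -0.4045, -0.0099]
ee_rot: [[0.991, 0.13, 0.002], [0.13, -0.991, -0.001], [0.002, 0.001, -1.0]]
wrist_force: [0.4, -0.3, -0.2]
width: 0.0616
grasp_force: 0.0
```

Call:
play_rows(moves=[[-0.1, -0.04, -0.17, 0, 0, 0, 60], [-0.1, -0.04, -0.17, 0, 0, 0, 60]])

```text
t: 11.75
ee_pos: [0.5132, -0.4066, -0.0145]
ee_rot: [[0.992, 0.128, 0.001], [0.128, -0.992, -0.001], [0.001, 0.001, -1.0]]
wrist_force: [0.4, -0.9, 0.6]
width: 0.06
grasp_force: 0.0
```

Call:
play_rows(moves=[[0, 0, 0, 0, 0, 0, 45], [0, 0, 0, 0, 0, 0, 32], [0, 0, 0, 0, 0, 0, 30], [0, 0, 0, 0, 0, 0, 30]])

```text
t: 12.15
ee_pos: [0.5137, -0.4065, -0.0144]
ee_rot: [[0.992, 0.129, 0.001], [0.129, -0.992, -0.001], [0.001, 0.001, -1.0]]
wrist_force: [-1.5, -0.8, 5.6]
width: 0.0381
grasp_force: 62.7
```

Call:
play_rows(moves=[[0, 0, 1, 0, 0, 0, 30], [0, 0, 2.4, 0, 0, 0, 30], [0, 0.7, 3.8, 0, 0, 0, 30], [0, 2, 4.5, 0, 0, 0, 30], [0, 3.6, 4.5, 0, 0, 0, 30]])

```text
t: 12.65
ee_pos: [0.5145, -0.3175, 0.0997]
ee_rot: [[0.992, 0.126, 0.005], [0.126, -0.992, -0.004], [0.004, 0.004, -1.0]]
wrist_force: [1.1, 0.6, -2.3]
width: 0.0383
grasp_force: 61.9
```

Call:
play_rows(moves=[[0, 1.7, 0, 0, 0, 0, 30], [0, 3.4, 0, 0, 0, 0, 30], [0.2, 5.1, 0, 0, 0, 0, 30], [0.4, 6.8, 0, 0, 0, 0, 30], [0.4, 8.5, 0, 0, 0, 0, 30]])

```text
t: 13.15
ee_pos: [0.5232, -0.1016, 0.0968]
ee_rot: [[0.992, 0.129, 0.0], [0.129, -0.992, 0.0], [0.0, -0.0, -1.0]]
wrist_force: [1.2, 0.4, -2.5]
width: 0.0386
grasp_force: 61.9
```

Call:
play_rows(moves=[[0, 1.7, 0, 0, 0, 0, 30], [0, 3.4, 0, 0, 0, 0, 30], [0, 5.1, 0, 0, 0, 0, 30], [0.2, 6.8, 0, 0, 0, 0, 30], [0.4, 8.2, 0, 0, 0, 0, 30]])

```text
t: 13.65
ee_pos: [0.5325, 0.1043, 0.0967]
ee_rot: [[0.991, 0.131, -0.001], [0.131, -0.991, 0.0], [-0.001, -0.001, -1.0]]
wrist_force: [1.0, 0.2, -3.4]
width: 0.0384
grasp_force: 61.8
```

Call:
play_rows(moves=[[0.1, 1, 0, 0, 0, 0, 30], [0.1, 1.5, -0.6, 0, 0, 0, 30], [0.1, 1.5, -1, 0, 0, 0, 30], [0.1, 1.5, -1, 0, 0, 0, 30]])

```text
t: 14.05
ee_pos: [0.5339, 0.1379, 0.07]
ee_rot: [[0.992, 0.129, -0.004], [0.129, -0.992, -0.002], [-0.005, 0.001, -1.0]]
wrist_force: [-0.4, -0.6, -2.2]
width: 0.0386
grasp_force: 61.7
```

```bash
cat > hov.py <<'E'
from st import *
import sys
st();c=snap("wrist",sys.argv[1]);Z=cloud(c)[...,2];H=hsv(c)
print("stops");blobs(c,(abs(Z-.042)<.006)&(c["p"].max(2)<85),.042)
print("blue");m=(cv2.inRange(H,(100,120,50),(125,255,255))>0)&(Z>.035);z=np.median(Z[m]);print(z);blobs(c,m&(abs(Z-z)<.006),z)
print("yel");blobs(c,(cv2.inRange(H,(22,120,80),(35,255,255))>0)&(abs(Z-.042)<.006),.042)
print("plate");blobs(c,(abs(Z-.022)<.005)&(c["p"].min(2)>90),.022,400)
E
python3 hov.py w10
```

```text
t 14.05 ee [533.9 137.9  70. ] yaw 7.42 tilt [-0.0043 -0.0018] w 38.6 gf 61.740978956222534
stops
  [267, 99, 84, 13, 1072] rect [612.6 131.   48.7   6.9 -82.3] mean [612.6 131.1  42. ]
  [530, 284, 30, 14, 358] rect [509.2 -66.4  26.9  11.2 -85.4] mean [508.7 -66.2  42. ]
blue
0.11261604060051943
  [231, 149, 100, 46, 4467] rect [584.8 144.   39.3  18.2 -82.6] mean [584.9 144.1 112.6]
  [241, 355, 80, 16, 1020] rect [490.3 131.8  39.1   9.6 -82.6] mean [491.1 132.  112.6]
yel
plate
  [502, 65, 58, 256, 3711] rect [568.3 -63.2 199.4  37.    7.6] mean [555.3 -54.3  22. ]
  [259, 92, 94, 158, 4684] rect [566.4 125.  109.4  59.9   7.7] mean [590.4 122.   22. ]
```

Call:
play_rows(moves=[[0.04, -0.4, 0, 0, 0, 0, 30], [0.04, -0.66, -0.4, 0, 0, 0, 30], [0.04, -0.66, -1, 0, 0, 0, 30], [0.04, -0.66, -1, 0, 0, 0, 30], [0.04, -0.66, -1, 0, 0, 0, 30]])

```text
t: 14.6
ee_pos: [0.5362, 0.1226, 0.0462]
ee_rot: [[0.992, 0.129, -0.002], [0.129, -0.992, 0.0], [-0.002, -0.0, -1.0]]
wrist_force: [-0.3, -0.1, -2.3]
width: 0.0385
grasp_force: 61.7
```

```bash
python3 hov.py w11
```

```text
t 14.6 ee [536.2 122.6  46.2] yaw 7.41 tilt [-0.0016  0.    ] w 38.5 gf 61.68754577636719
stops
  [236, 98, 94, 15, 1394] rect [612.7 131.   48.2   7.1 -82.6] mean [612.8 130.9  42. ]
  [533, 303, 27, 16, 365] rect [508.6 -63.6  22.6  12.  -85.7] mean [508.5 -63.5  42. ]
blue
0.08899912645959508
  [231, 149, 101, 46, 4475] rect [587.  128.5  39.4  18.2 -82.6] mean [587.  128.6  89. ]
  [241, 355, 80, 16, 1026] rect [492.6 116.5  39.2   9.5 -82.5] mean [493.5 116.6  89. ]
yel
plate
  [230, 90, 105, 64, 3781] rect [604.  129.9  60.7  35.5 -84.3] mean [603.1 130.1  22. ]
  [502, 107, 58, 234, 3643] rect [554.5 -64.2 171.8  34.8   7.3] mean [543.2 -56.   22. ]
```

Call:
play_rows(moves=[[-0.04, -0.04, -0.7, 0, 0, 0, 30], [-0.04, -0.04, -1.2, 0, 0, 0, 30], [-0.04, -0.04, -1.5, 0, 0, 0, 30], [-0.04, -0.04, -1.54, 0, 0, 0, 30], [-0.04, -0.04, -1.54, 0, 0, 0, 30]])

```text
t: 15.15
ee_pos: [0.5357, 0.1219, 0.0084]
ee_rot: [[0.992, 0.129, -0.0], [0.129, -0.992, 0.0], [-0.0, -0.0, -1.0]]
wrist_force: [-0.2, 0.8, -2.3]
width: 0.0383
grasp_force: 61.8
```

Call:
play_rows(moves=[[0, -0.02, -0.06, 0, 0, 0, 30], [0, -0.02, -0.06, 0, 0, 0, 30]])

```text
t: 15.35
ee_pos: [0.5362, 0.1215, 0.0076]
ee_rot: [[0.992, 0.129, 0.001], [0.129, -0.992, 0.0], [0.001, -0.0, -1.0]]
wrist_force: [0.0, 0.7, -0.5]
width: 0.0387
grasp_force: 62.0
```

Call:
play_rows(moves=[[0, 0, -0.03, 0, 0, 0, 30], [0, 0, -0.03, 0, 0, 0, 60], [0, 0, -0.03, 0, 0, 0, 60], [0, 0, 0.2, 0, 0, 0, 60], [0, 0, 2, 0, 0, 0, 70]])

```text
t: 15.85
ee_pos: [0.532, 0.1199, 0.0535]
ee_rot: [[0.992, 0.129, -0.01], [0.129, -0.992, -0.002], [-0.01, 0.001, -1.0]]
wrist_force: [0.2, -0.3, -0.4]
width: 0.0697
grasp_force: 0.0
```

Call:
play_rows(moves=[[0, 0, 1.8, 0, 0, 0, 85], [-0.5, 0, 3.6, 0, 0, 0, 85], [-1.5, 0, 5, 0, 0, 0, 85], [-1.5, 0, 5, 0, 0, 0, 85], [-1.5, 0, 5, 0, 0, 0, 85]])

```text
t: 16.35
ee_pos: [0.4986, 0.1209, 0.1832]
ee_rot: [[0.992, 0.129, 0.003], [0.129, -0.992, -0.001], [0.003, 0.001, -1.0]]
wrist_force: [-0.4, 0.3, -1.1]
width: 0.0847
grasp_force: 0.0
```

```bash
python3 hov.py w12
```

```text
t 16.35 ee [498.6 120.9 183.2] yaw 7.41 tilt [ 0.0028 -0.0005] w 84.7 gf 0.0
stops
  [473, 37, 54, 14, 538] rect [660.5 -62.1  53.3   9.2 -82.6] mean [660.5 -61.8  42. ]
  [259, 60, 53, 9, 474] rect [612.3 131.1  46.7   6.9 -82.5] mean [612.3 131.1  42. ]
  [452, 198, 49, 10, 405] rect [509.9 -81.7  52.8   9.7 -82.6] mean [509.6 -81.2  42. ]
  [260, 219, 49, 10, 440] rect [462.1 112.   49.1   9.8 -82.6] mean [461.6 111.8  42. ]
blue
0.050451538162692766
  [264, 85, 44, 19, 818] rect [586.3 127.3  38.4  15.4 -82.5] mean [586.3 127.6  50.5]
  [265, 192, 40, 17, 655] rect [489.1 115.3  38.   16.1 -82.6] mean [489.3 115.6  50.5]
yel
  [271, 230, 27, 28, 609] rect [439.9 109.1  30.5  27.2   7.4] mean [440.1 109.   42. ]
plate
  [435, 36, 83, 196, 3363] rect [570.3 -75.  199.7  61.9   7.2] mean [573.6 -59.   22. ]
  [253, 58, 63, 193, 3353] rect [522.  119.4 198.   60.4   7.5] mean [542.1 126.9  22. ]
```

Blue is centred within 1 mm. Next is the grey heat sink.

Call:
play_rows(moves=[[-0.3, -1.7, 0, 0, 0, -0.9, 85], [-0.6, -3.4, 0, 0, 0, -1.8, 85], [-1, -5.1, 0, 0, 0, -2.7, 85], [-1.3, -6.8, 0, 0, 0, -3.6, 85], [-1.6, -8.2, 0, 0, 0, -4.2, 85]])

```text
t: 16.9
ee_pos: [0.4571, -0.0865, 0.1804]
ee_rot: [[0.895, -0.447, -0.003], [-0.447, -0.895, 0.0], [-0.003, 0.001, -1.0]]
wrist_force: [0.7, 0.5, -0.2]
width: 0.0853
grasp_force: 0.0
```

Call:
play_rows(moves=[[-0.3, -1.7, 0, 0, 0, 0, 85], [-0.6, -3.4, -0.5, 0, 0, 0, 85], [-1, -5.1, -1.2, 0, 0, 0, 85], [-1.3, -6.4, -1.2, 0, 0, 0, 85], [-1.3, -6.4, -1.2, 0, 0, 0, 85]])

```text
t: 17.4
ee_pos: [0.423, -0.2488, 0.1496]
ee_rot: [[0.894, -0.449, -0.004], [-0.449, -0.894, 0.0], [-0.004, 0.002, -1.0]]
wrist_force: [-0.4, 0.2, 0.5]
width: 0.0848
grasp_force: 0.0
```

```bash
cat > sink.py <<'E'
from st import *
import sys
o=st();print(np.round(o["joints"],2));c=snap("wrist",sys.argv[1]);Z=cloud(c)[...,2];H=hsv(c);p=c["p"].astype(int)
m=(Z>.012)&(Z<.034)&(H[...,1]<80)&(p.max(2)<110);m=cv2.morphologyEx(m.astype(np.uint8),cv2.MORPH_CLOSE,np.ones((9,9)));blobs(c,m,.024,400)
E
python3 sink.py w13
```

```text
t 17.4 ee [ 423.  -248.8  149.6] yaw -26.67 tilt [-0.0044  0.0003] w 84.8 gf 0.0
[ 0.67  0.29 -0.24  2.02  0.09  0.85 -1.66]
  [0, 28, 140, 193, 2706] rect [569.  -84.1 196.2  59.7   6.6] mean [ 577.  -100.3   24. ]
  [256, 155, 40, 64, 2445] rect [ 427.7 -247.2   60.8   36.   -26.3] mean [ 428.4 -247.7   24. ]
  [417, 213, 143, 136, 8849] rect [ 195.1 -420.3  169.1  153.2    8.8] mean [ 228.  -418.3   24. ]
```

View pics/w13.png

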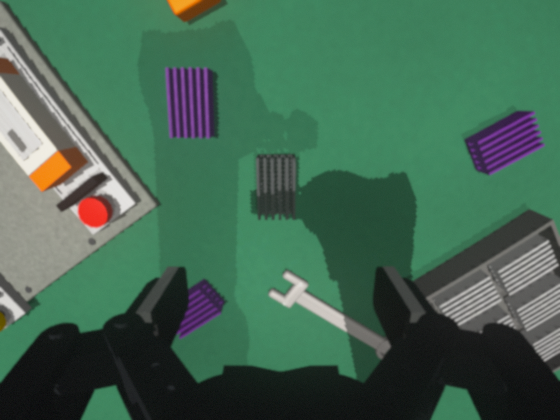

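The heat sink at (277,187) is the grey one and measures 60.8 x 36. The purple ones, at (190,102), (200,307) and (505,142), stay clear of the fingers.

Call:
play_rows(moves=[[0.19, 0.06, -1.8, 0, 0, 0.05, 70], [0.19, 0.06, -3.6, 0, 0, 0.05, 60], [0.19, 0.06, -5.2, 0, 0, 0.05, 60], [0.19, 0.06, -6.2, 0, 0, 0.05, 60], [0.19, 0.06, -6.5, 0, 0, 0.05, 60]])

```text
t: 17.95
ee_pos: [0.4286, -0.2397, -0.0139]
ee_rot: [[0.901, -0.433, -0.006], [-0.433, -0.901, 0.004], [-0.007, -0.001, -1.0]]
wrist_force: [0.1, -0.3, -0.0]
width: 0.0598
grasp_force: 0.0
```

Call:
play_rows(moves=[[0, 0, -0.1, 0, 0, 0, 60], [0, 0, -0.1, 0, 0, 0, 60]])

```text
t: 18.15
ee_pos: [0.4313, -0.2421, -0.0125]
ee_rot: [[0.901, -0.434, 0.001], [-0.434, -0.901, -0.0], [0.001, -0.0, -1.0]]
wrist_force: [0.0, 0.3, 0.3]
width: 0.0599
grasp_force: 0.0
```

Call:
play_rows(moves=[[-0.14, -0.2, -0.1, 0, 0, -0.07, 60], [-0.14, -0.2, -0.2, 0, 0, -0.07, 60], [-0.14, -0.2, -0.24, 0, 0, -0.07, 60]])

```text
t: 18.45
ee_pos: [0.4271, -0.248, -0.0185]
ee_rot: [[0.896, -0.445, 0.001], [-0.445, -0.896, -0.001], [0.001, 0.0, -1.0]]
wrist_force: [-0.7, -0.2, -0.0]
width: 0.0598
grasp_force: 0.0
```

Call:
play_rows(moves=[[0, 0, 0, 0, 0, 0, 45], [0, 0, 0, 0, 0, 0, 35], [0, 0, 0, 0, 0, 0, 26], [0, 0, 0, 0, 0, 0, 26]])

```text
t: 18.85
ee_pos: [0.4273, -0.2474, -0.0184]
ee_rot: [[0.896, -0.444, 0.0], [-0.444, -0.896, -0.0], [0.0, 0.0, -1.0]]
wrist_force: [-1.5, 0.8, 5.5]
width: 0.0346
grasp_force: 60.0
```

Call:
play_rows(moves=[[0, 0, 1, 0, 0, 0, 26], [0, 0, 2.5, 0, 0, 0, 26], [0.3, 0.8, 4, 0, 0, 0.4, 26], [0.7, 2.2, 5, 0, 0, 1.1, 26], [1.2, 3.8, 5, 0, 0, 1.9, 26]])

```text
t: 19.35
ee_pos: [0.4594, -0.1532, 0.1096]
ee_rot: [[0.981, -0.192, 0.007], [-0.192, -0.981, -0.003], [0.007, 0.002, -1.0]]
wrist_force: [0.8, 0.3, -1.7]
width: 0.0342
grasp_force: 60.5
```

Call:
play_rows(moves=[[0.5, 1.6, 0, 0, 0, 0.7, 26], [1, 3.2, 0, 0, 0, 1.5, 26], [1.5, 4.8, 0, 0, 0, 2.3, 26], [2, 6.4, 0, 0, 0, 2.3, 26], [2.4, 8, 0, 0, 0, 2.3, 26]])

```text
t: 19.85
ee_pos: [0.5172, 0.0491, 0.1059]
ee_rot: [[0.992, 0.126, 0.0], [0.126, -0.992, -0.0], [0.0, 0.0, -1.0]]
wrist_force: [0.3, -0.3, -1.9]
width: 0.0348
grasp_force: 60.5
```

Call:
play_rows(moves=[[0.4, 1.6, 0, 0, 0, 0, 26], [0.8, 3, 0, 0, 0, 0, 26], [0.8, 3, -0.5, 0, 0, 0, 26], [0.8, 3, -0.5, 0, 0, 0, 26]])

```text
t: 20.25
ee_pos: [0.5353, 0.123, 0.0918]
ee_rot: [[0.992, 0.128, -0.004], [0.128, -0.992, -0.001], [-0.004, 0.0, -1.0]]
wrist_force: [-0.3, -0.8, -1.8]
width: 0.0346
grasp_force: 60.5
```

```bash
cat > hov2.py <<'E'
from st import *
import sys
o=st();print(np.round(o["joints"],2));c=snap("wrist",sys.argv[1]);Z=cloud(c)[...,2];H=hsv(c)
print("blue caps");blobs(c,(cv2.inRange(H,(100,120,40),(125,255,255))>0)&(abs(Z-.05)<.006),.05)
e=np.array(o["ee_pos"]);P=cloud(c);m=(c["p"].max(2)<100)&(Z>.065)&(np.abs(P[...,0]-e[0])<.045)&(np.abs(P[...,1]-e[1])<.03)
zz=Z[m];print("dark z hist",np.histogram(zz,bins=np.arange(.06,.2,.01)))
E
python3 hov2.py w14
```

```text
t 20.25 ee [535.3 123.   91.8] yaw 7.38 tilt [-0.0037 -0.0009] w 34.6 gf 60.45538902282715
[ 0.07  0.5  -0.45  1.91  0.29  0.8  -1.98]
blue caps
  [254, 132, 60, 28, 1653] rect [587.  127.3  38.5  17.4 -82.6] mean [587.  127.4  50. ]
dark z hist (array([   0,    0,    0,    0,    0, 4032, 1299, 5143,  989, 1353, 1155,
       1290,  914, 4273]), array([0.06, 0.07, 0.08, 0.09, 0.1 , 0.11, 0.12, 0.13, 0.14, 0.15, 0.16,
       0.17, 0.18, 0.19, 0.2 ]))
```

View pics/w14.png

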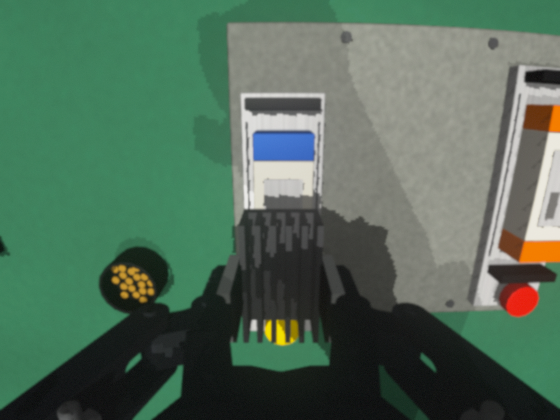

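The heat sink is held straight above the blue driver, with its far top edge centred near (284,210) and the cap at (284,145). I'll check its centre by ray.

Run:
```python
from h import *
c=load("w14");P=cloud(c);Z=P[...,2]
m=win((abs(Z-.134)<.006),(236,203,332,270));v,u=np.nonzero(m);q=plane(c,np.c_[u,v],.134)[:,:2]*1e3
t=np.radians(7.4);R=np.array([[np.cos(t),np.sin(t)],[-np.sin(t),np.cos(t)]])
l=q@R.T;a,b=np.percentile(l,[.5,99.5],axis=0);print(len(u),a,b);print("centre",R.T@[b[0]-30,(a[1]+b[1])/2])
```

```text
2227 [554.55197712  30.74891624] [577.0537237   71.76372645]
centre [535.89581358 121.28752647]
```

Call:
play_rows(moves=[[0.09, -0.05, -0.8, 0, 0, 0, 26], [0.09, -0.05, -1.6, 0, 0, 0, 26], [0.09, -0.05, -2.1, 0, 0, 0, 26], [0.09, -0.05, -2.3, 0, 0, 0, 26], [0.09, -0.05, -2.3, 0, 0, 0, 26]])

```text
t: 20.8
ee_pos: [0.5389, 0.1206, 0.0356]
ee_rot: [[0.992, 0.125, -0.001], [0.125, -0.992, -0.0], [-0.001, 0.0, -1.0]]
wrist_force: [1.0, 0.5, -0.9]
width: 0.0347
grasp_force: 60.5
```

Call:
play_rows(moves=[[0, 0, 0, 0, 0, 0, 26], [0, 0, 0, 0, 0, 0, 26]])

```text
t: 21.0
ee_pos: [0.5399, 0.1215, 0.0368]
ee_rot: [[0.992, 0.126, 0.001], [0.126, -0.992, 0.0], [0.002, -0.0, -1.0]]
wrist_force: [0.6, 0.4, -1.2]
width: 0.0344
grasp_force: 60.5
```

Call:
play_rows(moves=[[-0.1, 0, -0.1, 0, 0, 0.02, 26], [-0.1, 0, -0.17, 0, 0, 0.02, 26], [-0.1, 0, -0.19, 0, 0, 0.02, 26], [-0.1, 0, -0.19, 0, 0, 0.02, 26]])

```text
t: 21.4
ee_pos: [0.5365, 0.1214, 0.0316]
ee_rot: [[0.992, 0.129, -0.0], [0.129, -0.992, -0.0], [-0.0, 0.0, -1.0]]
wrist_force: [-3.4, -0.9, 4.4]
width: 0.0344
grasp_force: 61.1
```

Call:
play_rows(moves=[[0, 0, 0, 0, 0, 0, 55], [0, 0, 0, 0, 0, 0, 55], [0, 0, 0.1, 0, 0, 0, 55], [0, 0, 1.5, 0, 0, 0, 60], [0, 0, 3, 0, 0, 0, 80]])

```text
t: 21.9
ee_pos: [0.5357, 0.1212, 0.106]
ee_rot: [[0.992, 0.129, -0.003], [0.129, -0.992, -0.0], [-0.003, -0.0, -1.0]]
wrist_force: [0.8, -1.4, 0.6]
width: 0.0729
grasp_force: 0.0
```

Call:
play_rows(moves=[[0, 0, 1.5, 0, 0, 0, 85], [-0.5, 0, 2.5, 0, 0, 0, 85], [-1.5, 0, 2.5, 0, 0, 0, 85], [-1.5, 0, 2.5, 0, 0, 0, 85], [-1.5, 0, 2.5, 0, 0, 0, 85]])

```text
t: 22.4
ee_pos: [0.4994, 0.1212, 0.169]
ee_rot: [[0.992, 0.129, 0.001], [0.129, -0.992, -0.0], [0.001, 0.0, -1.0]]
wrist_force: [1.1, 1.6, 0.2]
width: 0.0852
grasp_force: 0.0
```

```bash
python3 hov.py w15
python3 - <<'E'
from st import *
c=load("w15");Z=cloud(c)[...,2]
print("sink");m=(abs(Z-.074)<.008);m=cv2.morphologyEx(m.astype(np.uint8),cv2.MORPH_CLOSE,np.ones((7,7)));m[300:]=0;blobs(c,m,.074,300)
E
```

```text
t 22.4 ee [499.4 121.2 169. ] yaw 7.42 tilt [ 0.0009 -0.0004] w 85.2 gf 0.0
stops
  [482, 35, 57, 14, 565] rect [660.4 -62.1  53.9   8.7 -82.5] mean [660.4 -61.8  42. ]
  [258, 58, 56, 10, 524] rect [612.3 131.1  47.1   7.3 -82.5] mean [612.2 131.6  42. ]
  [459, 203, 51, 10, 456] rect [509.4 -81.5  53.9   9.4 -82.6] mean [509.7 -81.2  42. ]
  [260, 225, 51, 11, 504] rect [461.  111.3  49.2  10.5 -82.6] mean [461.5 111.4  42. ]
blue
0.05048792407646069
  [264, 84, 45, 21, 935] rect [586.2 127.3  37.5  16.3 -82.6] mean [586.2 127.4  50.5]
  [264, 196, 43, 18, 723] rect [489.3 115.3  39.1  16.5 -82.6] mean [489.5 115.4  50.5]
yel
  [271, 236, 28, 29, 651] rect [439.5 108.9  30.6  27.1   7.4] mean [440.1 109.   42. ]
plate
  [441, 34, 87, 203, 3607] rect [570.4 -74.9 199.2  62.1   7.3] mean [575.3 -58.4  22. ]
  [252, 56, 66, 201, 3561] rect [522.1 119.3 198.4  60.5   7.5] mean [543.7 127.8  22. ]
sink
  [264, 122, 46, 73, 3226] rect [534.9 120.8  59.4  36.1   7.1] mean [535.8 120.9  74. ]
```

The heat sink measures about 2 mm towards the robot. I'll cross-check with the top camera before deciding whether to mend it.

Run:
```python
from st import *
c=snap("top","t16");P=cloud(c);Z=P[...,2];H=hsv(c)
b=(180,112,325,245)
print("sink");blobs(c,win(abs(Z-.074)<.006,b),.074,50)
print("blue");blobs(c,win((cv2.inRange(H,(100,120,40),(125,255,255))>0)&(abs(Z-.05)<.008),b),.05,30)
print("orange");blobs(c,win((cv2.inRange(H,(6,120,40),(20,255,255))>0)&(abs(Z-.05)<.008),b),.05,30)
d=load("w15");Z=cloud(d)[...,2]
for lo in (.064,.069):
    m=(Z>lo)&(Z<.085);m[300:]=0;v,u=np.nonzero(win(m,(250,100,330,220)));print(rect(plane(d,np.c_[u,v],.074)[:,:2]))
cv2.imwrite("pics/c16.png",cv2.resize(d["p"][40:260,230:340],None,fx=2.7,fy=2.7)[:,:,::-1])
```

```text
sink
blue
orange
  [279, 137, 17, 9, 109] rect [633.8 -64.8  39.4  16.5 -84. ] mean [633.6 -64.7  50. ]
  [286, 175, 17, 10, 123] rect [535.8 -77.4  39.6  18.9 -82.8] mean [536.4 -77.6  50. ]
[535.2 120.8  59.9  36.1   7.1]
[534.9 120.8  59.4  36.1   7.1]
```

View pics/c16.png

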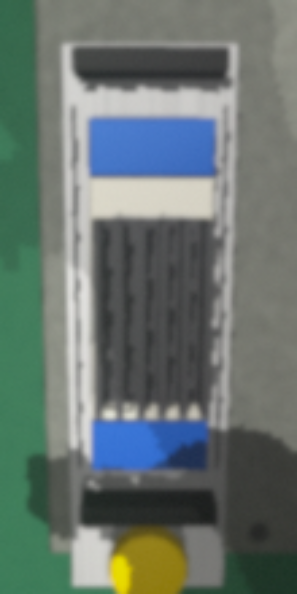

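The crop shows the far white gap at rows 177-218 is about 13 mm where 10 mm is right, so the sink is about 2.5 mm too near the robot. I'll regrasp it, lift 4 mm, shift and set it down.

Call:
play_rows(moves=[[0.75, 0, -1, 0, 0, 0, 70], [1.5, 0, -2.5, 0, 0, 0, 58], [1.5, 0, -4, 0, 0, 0, 58], [1.5, 0, -5, 0, 0, 0, 58], [1.5, 0, -5.2, 0, 0, 0, 58]])

```text
t: 23.0
ee_pos: [0.5347, 0.1207, 0.0349]
ee_rot: [[0.992, 0.129, -0.007], [0.129, -0.992, -0.001], [-0.007, 0.0, -1.0]]
wrist_force: [-0.8, -0.3, 0.3]
width: 0.0579
grasp_force: 0.0
```

Call:
play_rows(moves=[[0, 0, -0.15, 0, 0, 0, 58], [0, 0, -0.15, 0, 0, 0, 58], [0, 0, -0.15, 0, 0, 0, 58]])

```text
t: 23.3
ee_pos: [0.5378, 0.1217, 0.0363]
ee_rot: [[0.992, 0.129, 0.002], [0.129, -0.992, 0.0], [0.002, -0.0, -1.0]]
wrist_force: [-0.1, -0.2, 0.6]
width: 0.0582
grasp_force: 0.0
```

Call:
play_rows(moves=[[-0.05, -0.01, -0.12, 0, 0, 0, 58], [-0.05, -0.01, -0.16, 0, 0, 0, 58], [-0.05, -0.01, -0.16, 0, 0, 0, 58]])

```text
t: 23.6
ee_pos: [0.5355, 0.121, 0.0312]
ee_rot: [[0.992, 0.129, 0.0], [0.129, -0.992, -0.0], [0.0, 0.0, -1.0]]
wrist_force: [0.2, -0.3, -0.8]
width: 0.0582
grasp_force: 0.0
```

Call:
play_rows(moves=[[0, 0, 0, 0, 0, 0, 40], [0, 0, 0, 0, 0, 0, 30], [0, 0, 0, 0, 0, 0, 26], [0, 0, 0, 0, 0, 0, 26], [0, 0, 0, 0, 0, 0, 26]])

```text
t: 24.1
ee_pos: [0.5359, 0.1214, 0.0315]
ee_rot: [[0.992, 0.129, 0.001], [0.129, -0.992, 0.0], [0.001, -0.0, -1.0]]
wrist_force: [-0.1, -0.3, 5.2]
width: 0.0345
grasp_force: 60.8
```

Call:
play_rows(moves=[[0, 0, 0.24, 0, 0, 0, 26], [0.05, 0.01, 0.24, 0, 0, 0, 26], [0.1, 0.01, 0.24, 0, 0, 0, 26], [0.1, 0.01, 0.24, 0, 0, 0, 26]])

```text
t: 24.5
ee_pos: [0.538, 0.1212, 0.0367]
ee_rot: [[0.992, 0.129, -0.0], [0.129, -0.992, -0.0], [-0.0, 0.0, -1.0]]
wrist_force: [0.1, 0.7, -1.3]
width: 0.0348
grasp_force: 60.0
```

Call:
play_rows(moves=[[0.02, 0.01, -0.1, 0, 0, 0, 26], [0.02, 0.01, -0.17, 0, 0, 0, 26], [0.02, 0.01, -0.2, 0, 0, 0, 26], [0.02, 0.01, -0.2, 0, 0, 0, 26]])

```text
t: 24.9
ee_pos: [0.5383, 0.1216, 0.0317]
ee_rot: [[0.992, 0.129, -0.001], [0.129, -0.992, -0.0], [-0.001, 0.0, -1.0]]
wrist_force: [0.5, -0.7, -1.7]
width: 0.0344
grasp_force: 60.0
```

Call:
play_rows(moves=[[0, 0, -0.03, 0, 0, 0, 26], [0, 0, -0.03, 0, 0, 0, 26]])

```text
t: 25.1
ee_pos: [0.5385, 0.1217, 0.0315]
ee_rot: [[0.992, 0.129, 0.0], [0.129, -0.992, -0.0], [0.0, 0.0, -1.0]]
wrist_force: [-0.6, 0.3, 1.3]
width: 0.0347
grasp_force: 60.3
```

Contact is light. I'll release, back off and look.

Call:
play_rows(moves=[[0, 0, 0, 0, 0, 0, 55], [0, 0, 0, 0, 0, 0, 55], [0, 0, 0.1, 0, 0, 0, 55], [0, 0, 1.5, 0, 0, 0, 60], [0, 0, 3, 0, 0, 0, 80]])

```text
t: 25.6
ee_pos: [0.5374, 0.1215, 0.1061]
ee_rot: [[0.992, 0.129, -0.003], [0.129, -0.992, -0.0], [-0.003, -0.0, -1.0]]
wrist_force: [1.6, 0.0, -0.0]
width: 0.0727
grasp_force: 0.0
```

Call:
play_rows(moves=[[0, 0, 1.5, 0, 0, 0, 85], [-0.5, 0, 2.5, 0, 0, 0, 85], [-1.5, 0, 2.5, 0, 0, 0, 85], [-1.5, 0, 2.5, 0, 0, 0, 85], [-1.5, 0, 2.5, 0, 0, 0, 85]])

```text
t: 26.1
ee_pos: [0.5011, 0.1215, 0.1691]
ee_rot: [[0.992, 0.129, 0.001], [0.129, -0.992, -0.0], [0.001, 0.0, -1.0]]
wrist_force: [0.5, -0.1, -0.4]
width: 0.0849
grasp_force: 0.0
```

```bash
python3 hov.py w17|grep -A3 -e ^t -e blue
python3 - <<'E'
from st import *
c=load("w17");Z=cloud(c)[...,2];H=hsv(c)
m=(abs(Z-.074)<.008);m=cv2.morphologyEx(m.astype(np.uint8),cv2.MORPH_CLOSE,np.ones((7,7)));m[300:]=0;print("sink");blobs(c,m,.074,300)
col=c["p"][80:225,287].astype(int)
print([(80+i,*p) for i,p in enumerate(col) if 14<i<48 or i>108][::2])
E
```

```text
t 26.1 ee [501.1 121.5 169.1] yaw 7.42 tilt [ 0.0009 -0.0004] w 84.9 gf 0.0
stops
  [482, 37, 56, 14, 564] rect [660.6 -62.2  53.2   8.8 -82.5] mean [660.6 -61.8  42. ]
  [258, 61, 56, 9, 498] rect [612.  131.1  47.1   6.6 -82.5] mean [612. 131.  42.]
--
blue
0.05048431493608657
  [264, 87, 45, 20, 900] rect [585.9 127.3  37.6  15.6 -82.5] mean [586.  127.3  50.5]
  [264, 198, 43, 17, 701] rect [489.5 115.3  39.1  15.6 -82.6] mean [489.6 115.3  50.5]
sink
  [264, 120, 46, 73, 3231] rect [538.2 121.2  59.2  36.1   7.2] mean [539.2 121.3  74. ]
[(95, np.int64(69), np.int64(118), np.int64(198)), (97, np.int64(69), np.int64(117), np.int64(198)), (99, np.int64(66), np.int64(113), np.int64(194)), (101, np.int64(66), np.int64(114), np.int64(195)), (103, np.int64(64), np.int64(111), np.int64(192)), (105, np.int64(61), np.int64(108), np.int64(186)), (107, np.int64(127), np.int64(135), np.int64(157)), (109, np.int64(210), np.int64(207), np.int64(194)), (111, np.int64(217), np.int64(213), np.int64(200)), (113, np.int64(215), np.int64(213), np.int64(198)), (115, np.int64(215), np.int64(212), np.
[... 524 characters left out ...]
8, np.int64(75), np.int64(103), np.int64(164)), (200, np.int64(50), np.int64(101), np.int64(189)), (202, np.int64(55), np.int64(113), np.int64(208)), (204, np.int64(54), np.int64(111), np.int64(208)), (206, np.int64(56), np.int64(115), np.int64(211)), (208, np.int64(55), np.int64(113), np.int64(210)), (210, np.int64(53), np.int64(109), np.int64(203)), (212, np.int64(46), np.int64(94), np.int64(173)), (214, np.int64(52), np.int64(78), np.int64(125)), (216, np.int64(96), np.int64(101), np.int64(111)), (218, np.int64(90), np.int64(91), np.int64(90)), (220, np.int64(81), np.int64(83), np.int64(81)), (222, np.int64(62), np.int64(63), np.int64(62)), (224, np.int64(35), np.int64(38), np.int64(37))]
```

The sink is now centred on the driver within 1 mm. Next is the cup.

Call:
play_rows(moves=[[-0.6, 1.5, 0, 0, 0, 0, 85], [-1.2, 3, 0, 0, 0, 0, 85], [-1.9, 4.75, -0.2, 0, 0, 0, 85], [-1.9, 4.75, -0.2, 0, 0, 0, 85], [-1.9, 4.75, -0.2, 0, 0, 0, 85]])

```text
t: 26.65
ee_pos: [0.4533, 0.2415, 0.1631]
ee_rot: [[0.991, 0.132, -0.001], [0.132, -0.991, 0.0], [-0.001, -0.0, -1.0]]
wrist_force: [0.6, -0.6, 0.4]
width: 0.0849
grasp_force: 0.0
```

```bash
cat > cup.py <<'E'
from st import *
import sys
o=st();c=snap("wrist",sys.argv[1]);P=cloud(c);Z=P[...,2];zt=float(sys.argv[2]);x,y=map(float,sys.argv[3:5])
m=((abs(Z-zt)<.009)&(np.hypot(P[...,0]-x,P[...,1]-y)<.045)).astype(np.uint8)
k=max(cv2.findContours(m,0,1)[0],key=cv2.contourArea)[:,0];h=cv2.convexHull(k)[:,0]
q=(plane(c,h,zt)[:,:2]*1e3).astype(np.float32)
print(len(k),"ellipse",np.round(np.r_[cv2.fitEllipse(q)[0],cv2.fitEllipse(q)[1]],1),"circ",cv2.minEnclosingCircle(q))
E
python3 cup.py w18 .032 .454 .241
```

```text
t 26.65 ee [453.3 241.5 163.1] yaw 7.57 tilt [-0.001   0.0001] w 84.9 gf 0.0
146 ellipse [454.6 239.7  49.2  51. ] circ ((454.6805419921875, 239.8854522705078), 25.511638641357422)
```

Call:
play_rows(moves=[[0.05, -0.07, -1.8, 0, 0, 0, 78], [0.05, -0.07, -3.6, 0, 0, 0, 76], [0.05, -0.07, -5.2, 0, 0, 0, 76], [0.05, -0.07, -6.4, 0, 0, 0, 76], [0.05, -0.07, -6.8, 0, 0, 0, 76]])

```text
t: 27.2
ee_pos: [0.4538, 0.2357, -0.0095]
ee_rot: [[0.992, 0.126, -0.005], [0.126, -0.992, -0.003], [-0.005, 0.003, -1.0]]
wrist_force: [-0.1, 0.1, 0.3]
width: 0.0758
grasp_force: 0.0
```

Call:
play_rows(moves=[[0, 0, -0.1, 0, 0, 0, 76], [0, 0, -0.1, 0, 0, 0, 76], [0, 0, -0.1, 0, 0, 0, 76]])

```text
t: 27.5
ee_pos: [0.4561, 0.239, -0.0073]
ee_rot: [[0.992, 0.128, 0.003], [0.128, -0.992, 0.001], [0.003, -0.001, -1.0]]
wrist_force: [-0.1, 0.5, 0.8]
width: 0.0759
grasp_force: 0.0
```

Call:
play_rows(moves=[[-0.06, 0.03, -0.2, 0, 0, 0, 74], [-0.06, 0.03, -0.32, 0, 0, 0, 74], [-0.06, 0.03, -0.32, 0, 0, 0, 74]])

```text
t: 27.8
ee_pos: [0.4531, 0.2393, -0.0168]
ee_rot: [[0.992, 0.129, -0.0], [0.129, -0.992, -0.0], [-0.0, 0.0, -1.0]]
wrist_force: [0.2, 0.1, 0.2]
width: 0.0738
grasp_force: 0.0
```

Call:
play_rows(moves=[[0, 0, 0, 0, 0, 0, 60], [0, 0, 0, 0, 0, 0, 45], [0, 0, 0, 0, 0, 0, 38], [0, 0, 0, 0, 0, 0, 38], [0, 0, 0, 0, 0, 0, 38]])

```text
t: 28.3
ee_pos: [0.4533, 0.2395, -0.0161]
ee_rot: [[0.992, 0.129, 0.0], [0.129, -0.992, -0.0], [0.0, 0.0, -1.0]]
wrist_force: [-2.2, -0.9, 6.3]
width: 0.0483
grasp_force: 61.0
```

Gripped at 61 N. Now I'll take it over to the middle of the bed.

Call:
play_rows(moves=[[0, 0, 1, 0, 0, 0, 38], [0, 0, 2.5, 0, 0, 0, 38], [0, 0, 4.2, 0, 0, 0, 38], [0.3, -0.6, 5, 0, 0, 0, 38], [1, -2, 5, 0, 0, 0, 38]])

```text
t: 28.8
ee_pos: [0.4794, 0.1933, 0.112]
ee_rot: [[0.991, 0.136, 0.006], [0.136, -0.991, 0.004], [0.007, -0.003, -1.0]]
wrist_force: [1.1, -1.1, -0.7]
width: 0.0486
grasp_force: 62.3
```

Call:
play_rows(moves=[[0.8, -1.6, 0, 0, 0, 0, 38], [1.6, -3.2, 0, 0, 0, 0, 38], [2.4, -4.8, 0, 0, 0, 0, 38], [3.2, -6.2, 0, 0, 0, 0, 38], [3.3, -6.6, 0, 0, 0, 0, 38]])

```text
t: 29.3
ee_pos: [0.5628, 0.0186, 0.1079]
ee_rot: [[0.993, 0.122, 0.001], [0.122, -0.993, -0.002], [0.001, 0.002, -1.0]]
wrist_force: [-0.1, -0.8, -0.4]
width: 0.0483
grasp_force: 62.3
```

Call:
play_rows(moves=[[0, -0.2, -1, 0, 0, 0, 38], [0, -0.2, -1.5, 0, 0, 0, 38], [0, -0.2, -1.5, 0, 0, 0, 38], [0, -0.2, -1.5, 0, 0, 0, 38]])

```text
t: 29.7
ee_pos: [0.5604, 0.0207, 0.0708]
ee_rot: [[0.991, 0.131, -0.001], [0.131, -0.991, 0.001], [-0.0, -0.001, -1.0]]
wrist_force: [-0.3, -0.2, -0.8]
width: 0.0488
grasp_force: 62.3
```

Run:
```python
from st import *
o=st();c=snap("wrist","w19");P=cloud(c);Z=P[...,2];H=hsv(c);e=np.array(o["ee_pos"])
zt=e[2]+.0161+.032
m=(abs(Z-zt)<.006)&(np.hypot(P[...,0]-e[0],P[...,1]-e[1])<.035);v,u=np.nonzero(m);q=plane(c,np.c_[u,v],zt)*1e3
print("cup",zt,len(u),q.min(0),q.max(0))
print("stops");blobs(c,(abs(Z-.042)<.006)&(c["p"].max(2)<85),.042)
print("plates");blobs(c,(abs(Z-.022)<.005)&(c["p"].min(2)>90),.022,400)
```

```text
t 29.7 ee [560.4  20.7  70.8] yaw 7.51 tilt [-0.0006  0.0006] w 48.8 gf 62.29544363217428
cup 0.11891405677042657 4253 [536.03105514 -14.54536824 118.91405677] [588.36275144  56.71870179 118.91405677]
stops
  [399, 80, 86, 16, 1122] rect [660.8 -62.9  51.9   7.9 -82.4] mean [660.9 -62.6  42. ]
  [74, 119, 82, 14, 999] rect [613.3 129.9  51.8   7.5 -82.7] mean [613.3 129.6  42. ]
  [388, 301, 58, 14, 417] rect [511.9 -86.   44.   11.1 -83.7] mean [513.  -83.7  42. ]
plates
  [371, 74, 104, 187, 4969] rect [604.6 -70.3 131.   61.6   7. ] mean [627.2 -55.5  22. ]
  [83, 111, 104, 190, 4803] rect [550.  122.7 143.1  61.1   7.3] mean [576.8 113.1  22. ]
```

Call:
play_rows(moves=[[-0.01, 0.12, -0.6, 0, 0, 0, 38], [-0.01, 0.12, -1.6, 0, 0, 0, 38], [-0.01, 0.12, -2.4, 0, 0, 0, 38], [-0.01, 0.12, -2.85, 0, 0, 0, 38], [-0.01, 0.12, -2.85, 0, 0, 0, 38]])

```text
t: 30.25
ee_pos: [0.5592, 0.0228, -0.0021]
ee_rot: [[0.992, 0.13, -0.003], [0.13, -0.992, -0.0], [-0.003, -0.0, -1.0]]
wrist_force: [-0.3, 0.7, -1.3]
width: 0.0491
grasp_force: 62.3
```

Call:
play_rows(moves=[[0, 0, 0, 0, 0, 0, 38], [0, 0, 0, 0, 0, 0, 38]])

```text
t: 30.45
ee_pos: [0.5614, 0.0226, 0.0004]
ee_rot: [[0.992, 0.129, 0.002], [0.129, -0.992, 0.0], [0.002, 0.0, -1.0]]
wrist_force: [-0.1, 0.4, -1.2]
width: 0.0489
grasp_force: 62.3
```

Call:
play_rows(moves=[[-0.05, 0.04, -0.15, 0, 0, 0, 38], [-0.05, 0.04, -0.25, 0, 0, 0, 38], [-0.05, 0.04, -0.25, 0, 0, 0, 38]])

```text
t: 30.75
ee_pos: [0.5595, 0.0235, -0.0061]
ee_rot: [[0.992, 0.129, 0.001], [0.129, -0.992, -0.0], [0.001, 0.0, -1.0]]
wrist_force: [-2.1, -0.9, 4.3]
width: 0.0489
grasp_force: 62.8
```

Contact. I'll release, withdraw and look.

Call:
play_rows(moves=[[0, 0, 0, 0, 0, 0, 70], [0, 0, 0, 0, 0, 0, 70], [0, 0, 0, 0, 0, 0, 70], [0, 0, 0.8, 0, 0, 0, 74], [0, 0, 2.5, 0, 0, 0, 80]])

```text
t: 31.25
ee_pos: [0.5564, 0.0231, 0.0534]
ee_rot: [[0.992, 0.129, -0.007], [0.129, -0.992, -0.0], [-0.007, -0.001, -1.0]]
wrist_force: [0.5, -0.6, -0.6]
width: 0.08
grasp_force: 0.0
```

Call:
play_rows(moves=[[0, 0, 1.8, 0, 0, 0, 85], [-0.5, 0, 3.5, 0, 0, 0, 85], [-1.5, 0, 5, 0, 0, 0, 85], [-2.5, 0, 6, 0, 0, 0, 85], [-2.5, 0, 6, 0, 0, 0, 85]])

```text
t: 31.75
ee_pos: [0.4964, 0.0237, 0.2092]
ee_rot: [[0.992, 0.13, 0.005], [0.13, -0.992, -0.002], [0.005, 0.003, -1.0]]
wrist_force: [0.0, 1.1, -0.1]
width: 0.085
grasp_force: 0.0
```

Call:
play_rows(moves=[[0, 0, 1, 0, 0, 0, 85], [0, 0, 1, 0, 0, 0, 85], [0, 0, 1, 0, 0, 0, 85]])

```text
t: 32.05
ee_pos: [0.497, 0.0232, 0.2301]
ee_rot: [[0.992, 0.129, -0.0], [0.129, -0.992, -0.0], [-0.0, 0.0, -1.0]]
wrist_force: [-0.2, -0.7, -0.1]
width: 0.0851
grasp_force: 0.0
```

```bash
python3 cup.py w20 .042 .561 .024
python3 - <<'E'
from st import *
c=load("w20");P=cloud(c);Z=P[...,2];H=hsv(c)
print("stops");blobs(c,(abs(Z-.042)<.006)&(c["p"].max(2)<85),.042)
print("blue");blobs(c,(cv2.inRange(H,(100,120,40),(125,255,255))>0)&(abs(Z-.05)<.006),.05)
print("orange");blobs(c,(cv2.inRange(H,(6,120,40),(20,255,255))>0)&(abs(Z-.05)<.006),.05)
m=(abs(Z-.074)<.008);m=cv2.morphologyEx(m.astype(np.uint8),cv2.MORPH_CLOSE,np.ones((7,7)));m[300:]=0;print("sink");blobs(c,m,.074,300)
E
```

```text
t 32.05 ee [497.   23.2 230.1] yaw 7.39 tilt [-0. -0.] w 85.1 gf 0.0
130 ellipse [560.4  23.1  49.1  49.6] circ ((560.2252807617188, 23.09420394897461), 25.06519317626953)
stops
  [360, 28, 50, 10, 455] rect [660.4 -62.8  50.8   8.7 -81. ] mean [660.6 -63.1  42. ]
  [168, 52, 48, 9, 386] rect [612.2 130.3  49.2   7.8 -83.7] mean [612.3 130.1  42. ]
  [265, 97, 46, 47, 397] rect [559.9  23.4  48.4  48.1 -82.5] mean [559.8  23.   42. ]
  [353, 175, 44, 7, 298] rect [510.4 -82.7  49.7   6.9 -82.3] mean [510.2 -82.2  42. ]
  [180, 194, 43, 9, 311] rect [461.6 110.5  49.2   9.5 -82.7] mean [461.8 110.4  42. ]
blue
  [172, 74, 40, 17, 653] rect [586.2 126.4  40.4  15.7 -83.7] mean [586.2 126.5  50. ]
  [179, 169, 37, 14, 505] rect [489.2 114.5  40.3  14.6 -82.9] mean [489.3 114.5  50. ]
orange
  [365, 51, 42, 19, 710] rect [633.5 -66.7  41.5  17.3 -82.8] mean [633.4 -66.7  50. ]
  [359, 148, 39, 17, 581] rect [536.2 -78.8  41.6  16.7 -84.3] mean [536.2 -78.5  50. ]
sink
  [167, 101, 42, 62, 2339] rect [537.5 120.5  59.7  38.5   6.6] mean [538.5 120.6  74. ]
```

View pics/w20.png

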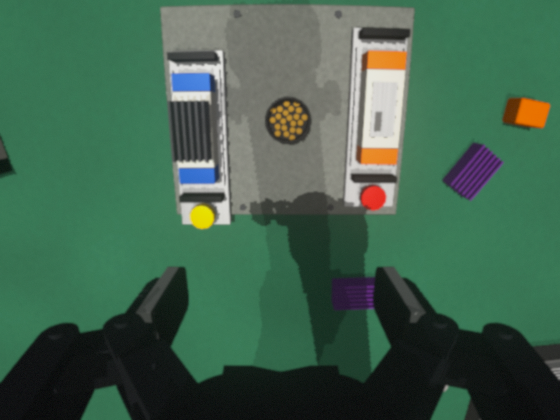

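The picture shows blue with the heat sink on the yellow-knob carriage at (192,128), orange on the red-knob one at (381,108), and the cup upright between them at (288,120). All are within about 1 mm of centre, so I'm handing in.

```bash
python3 -c "
from cell import workorder
print(workorder.close_job())"
```

```text
the job is handed in; nothing more can be done
None
```

The job is handed in at about 32 s: both drivers, the heat sink and the cup are placed as asked, each measured within about 1–2 mm of centre, and the black-ended driver was never touched.

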